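Open the air head, load and stack the roll dryer

TASK

Get the small roll dryer going: its air outlet is blocked by a stopper jammed in a taper, so first twist the stopper until it breaks free, pull it out and stand it in the parking cup in front of the tray. Then lay every single loose blue roll from the bench beside the dryer flat in the tray, side by side (leave the fixed rows of rolls farther off alone), and set the upper rack over them with its four posts fully home in the corner sockets. Last, push the air lever on the head all the way down.

Things in the scene. Friction and masses are not known exactly. Their poses are not given: they have to be found in the camera images.
- dryer: The fixed dryer: an aluminium tray 124 mm (its x) by 156 mm (its y), floor 18 mm above the bench, with a square socket at each corner and a grey air head (block 66 x 66 x 60 mm) behind it at its right. Origin: centre of the tray's underside; x points away from the robot, y to the left, z up. End lips 10 mm high stand at x = +-55 mm, ribs 3.5 mm high between the lanes at y = +-23 mm.
- socket (a point): Centre of the floor of the tray's near left corner socket; the four are at x = +-50, y = +-66 mm of the dryer. Each is square, 16 mm wide inside, floor 18 mm and rim 34 mm above the bench.
- collar (a point): Centre of the top of the steel collar (56 mm across, 66 mm above the bench) on the air head, in which the stopper is jammed; at x = 97, y = -42 mm of the dryer.
- stopper_grip (a point): Centre of the stopper's black grip bar, 38 mm long (its x), 14 mm wide (its y), 30 mm high; take it across the 14 mm from above. Starts 87 mm above the bench, bar along the dryer's x within 4 degrees. 70 g. Flange 49 mm across, underside 21 mm below this point; below it a shank 28 mm long, 24 mm across.
- stopper: The stopper, origin at the foot of its shank (49 mm below the grip bar's centre), z up, x along the grip bar. Jammed: a straight pull takes about 30 to 45 N. Turned about its upright axis, either way, it first resists with some 0.5 N m and is quite free once turned by 55 to 90 degrees (70 is good); then lift it straight up by more than 30 mm to clear the collar.
- cup_rim (a point): Centre of the mouth of the fixed parking cup, an upright aluminium tube in front of the tray, 54 mm across outside, 36 mm inside, rim 40 mm above the bench. The shank goes in with room to spare and the flange rests on the rim (grip bar centre then 61 mm above the bench), any way round.
- rack: The loose upper rack, a slatted aluminium frame 124 mm (its x) by 152 mm (its y) on four round posts 11 mm thick with round feet, at x = +-50, y = +-66 mm. Origin: centre, level with the posts' feet. Frame top 63 mm, handle top 91 mm above the feet; 220 to 360 g. Starts on the bench in front of the tray at its left. Home, its feet stand 18 mm above the bench, origin over the dryer's, x axes parallel (either way round).
- rack_grip (a point): Centre of the rack's black handle bar: 64 mm long (the rack's y), 14 mm wide (its x), 16 mm high, 83 mm above the posts' feet, over the rack's middle; 12 mm clear below it. Take it across the 14 mm from above.
- air_lever (a joint): Angle of the air lever (rad): 0 is up, 40 degrees above level; 1.1 is fully down at its stop, 23 degrees below level. Starts at 0 to 0.15 and stays where it is left (about 1.6 N at the tip moves it). Press the paddle down from above with shut fingers, following its arc (pressing straight down drags on it sideways).
- lever_tip (a point): Centre of the top face of the black paddle (22 x 20 x 8 mm) at the end of the air lever, 56 mm from the pivot. The arm points along the dryer's +y and swings in an upright plane. Fully down this point is 37 mm above the bench and 53 mm from the pivot along y.
- lever_pivot (a point): The air lever's pivot on the left side of the air head, 55 mm above the bench.
- lane_0 (a point): Centre of the floor of the tray's right lane, 18 mm above the bench. The lane runs along the dryer's x, 105 mm long between the lips; it takes one roll lying along x.
- lane_1 (a point): Centre of the floor of the tray's middle lane, 18 mm above the bench. The lane runs along the dryer's x, 105 mm long between the lips; it takes one roll lying along x.
- lane_2 (a point): Centre of the floor of the tray's left lane, 18 mm above the bench. The lane runs along the dryer's x, 105 mm long between the lips; it takes one roll lying along x.
- item_0_mid (a point): Centre of a blue roll 96 x 18 x 15 mm (30 g, length along its x) lying loose on the bench left of the tray, behind the rack; may be absent. Take it across its width from above.
- item_0: The same roll; origin on its underside, 7.5 mm under its centre.
- item_1_mid (a point): Centre of a blue roll 95 x 18 x 15 mm (30 g, length along its x) lying loose on the bench left of the tray, behind the rack; may be absent. Take it across its width from above.
- item_1: The same roll; origin on its underside, 7.5 mm under its centre.
- item_2_mid (a point): Centre of a blue roll 95 x 20 x 15 mm (30 g, length along its x) lying loose on the bench left of the tray, behind the rack; may be absent. Take it across its width from above.
- item_2: The same roll; origin on its underside, 7.5 mm under its centre.

How it is judged:
On the way, in this order (a step that is already met when the one before it is completed fails the run):
1. the stopper has been twisted by at least 35 degrees while still seated (angle between the x axis of stopper and the x axis of dryer, either way round above 0.61 rad and z of stopper in the frame of dryer below 0.048 m and x of stopper in the frame of dryer above 0.087 m and y of stopper in the frame of dryer below -0.032 m), for 0.1 s.
2. the stopper stands in the parking cup, released (horizontal distance between stopper and cup_rim below 0.01 m and z of stopper in the frame of cup_rim below -0.022 m and angle between stopper's own z axis and vertical below 0.2 rad and contact force between the fingers and stopper below 0.1 N), for 0.2 s.
3. every loose roll lies flat in the tray, released (x of item_0_mid in the frame of dryer between -0.02 and 0.02 m and y of item_0_mid in the frame of dryer between -0.062 and 0.062 m and z of item_0_mid in the frame of dryer between 0.015 and 0.034 m and x of item_1_mid in the frame of dryer between -0.02 and 0.02 m and y of item_1_mid in the frame of dryer between -0.062 and 0.062 m and z of item_1_mid in the frame of dryer between 0.015 and 0.034 m and x of item_2_mid in the frame of dryer between -0.02 and 0.02 m and y of item_2_mid in the frame of dryer between -0.062 and 0.062 m and z of item_2_mid in the frame of dryer between 0.015 and 0.034 m and contact force between the fingers and item_0 below 0.1 N and contact force between the fingers and item_1 below 0.1 N and contact force between the fingers and item_2 below 0.1 N), for 0.3 s.
4. the rack stands with its posts home in the sockets, released (horizontal distance between rack and dryer below 0.007 m and z of rack in the frame of dryer below 0.0215 m and angle between rack's own z axis and vertical below 0.04 rad and angle between the x axis of rack and the x axis of dryer, either way round below 0.06 rad and contact force between the fingers and rack below 0.1 N), for 0.3 s.
5. the air lever is all the way down (value of joint air_lever above 0.95 rad), for 0.2 s.
At the end, for the whole second after the job is handed in: Stopper upright in the cup (within 10 mm, shank over 22 mm down); every roll present flat in the tray (centre within 20 mm of its middle in x, 62 mm in y, none stacked); rack level in the four sockets (within 7 mm, 3.5 mm of their floors, 0.06 rad); lever at 0.95 rad or more; all at rest (horizontal distance between stopper and cup_rim below 0.01 m and z of stopper in the frame of cup_rim below -0.022 m and angle between stopper's own z axis and vertical below 0.2 rad and x of item_0_mid in the frame of dryer between -0.02 and 0.02 m and y of item_0_mid in the frame of dryer between -0.062 and 0.062 m and z of item_0_mid in the frame of dryer between 0.015 and 0.034 m and x of item_1_mid in the frame of dryer between -0.02 and 0.02 m and y of item_1_mid in the frame of dryer between -0.062 and 0.062 m and z of item_1_mid in the frame of dryer between 0.015 and 0.034 m and x of item_2_mid in the frame of dryer between -0.02 and 0.02 m and y of item_2_mid in the frame of dryer between -0.062 and 0.062 m and z of item_2_mid in the frame of dryer between 0.015 and 0.034 m and horizontal distance between rack and dryer below 0.007 m and z of rack in the frame of dryer below 0.0215 m and angle between rack's own z axis and vertical below 0.04 rad and angle between the x axis of rack and the x axis of dryer, either way round below 0.06 rad and value of joint air_lever above 0.95 rad and linear speed of each of rack, stopper below 0.02 m/s); the robot touches nothing.
Of item_0, item_1, item_2 only 2 to 3 are there at a start; the rules pass over those that are not, and their reading is None.
At some moment in a run one of rack may be knocked a few centimetres aside while the robot is not near it.
It also fails if it takes over 208 s, if anything falls off the work surface, if the arm or the gripper's body presses on something with over 40 N, if the wrist force passes 120 N, or if a joint passes its speed limit or range.

ROBOT

A 6-joint arm with a two-finger parallel gripper is mounted at the origin on the work surface; the furniture and walls round the work are solid. World frame = base frame: x ahead of the robot, y to its left, z up, the work surface at z = 0. Lengths are in m, angles in rad, forces in N, time in s.
With the tool pointing down it reaches from about 0.375 to 0.825 m from the base axis. Payload 5.5 kg.
Tool frame: the origin (TCP) lies between the finger pads; the fingertips stand 25 mm ahead of it and the grasp point (between the pads) lies 6 mm ahead of it; x points along the fingers, y is the direction in which the jaws open and shut, and the axes are right-handed (so a half turn about x gives the same grasp; the last joint's range is limited). The gripper opens to 85 mm and grips with 20 to 120 N. Pads are 22 mm wide; open, the fingers measure 114 mm over their backs; the gripper's body (76 mm by 85 mm) begins 54 mm behind the grasp point. The pads swing forward as they close: fully open they stand 13 mm farther back than shut.
Start: joints at [1.239, 0.314, -0.047, 1.21, 0, 1.571], TCP at [0.195, 0.567, 0.256] pointing down, gripper open.
Joint ranges: [-2.67, 2.67], [-0.69, 1.73], [-1.03, 1.25], [-2.08, 2.16], [-1.42, 1.45], [-3.14, 3.14]. Speed limits (rad/s): [2.39, 2.39, 3.01, 3.14, 3.14, 3.14].

INTERFACE

Orientations are given as [roll, pitch, yaw] about the fixed x, y, z axes, in that order (R = Rz(yaw) Ry(pitch) Rx(roll)).
In Python, from rig import bot gives the robot as it stands. The module is installed in compiled form; this text tells all that it offers.
- The arm moves only by the tool servo_tool, never from a script. Its argument "increments" is a list that holds one entry, the list of rows, each a list of 6 numbers: the shift along the tool's x, y, z each as a share of 100 cm, from -1 to 1, then the turn, a rotation vector about the tool's x, y, z each as a share of 180 degrees, from -1 to 1. In form: [[[x, y, z, wx, wy, wz], ...]]. A call has 1 to 5 rows; each row is the pose to reach, as a shift and turn from the pose measured when the call began, along the tool's axes at that moment, turning the shorter way round; what a row does not reach only later rows make up. A row lasts 1/12 s, in which the tool goes at most 41.7 mm and 7.16 degrees, less where a joint would pass 70% of its speed; a pose out of reach is approached as far as the arm can. A call with a number of a shift or a turn outside -1 to 1 is refused whole. A call with a gripper value outside its range is refused whole. "grip" is the closure, from 0 (fully open) to 1 (shut), set as the call begins (left out, the last holds). The fingers move at their own pace and stop on an object; the grip force is fixed at half the most. Time passes only in rows, so rows that repeat a pose let the fingers close. It gives the time, the measured TCP pose, the force and the opening at its end, in the units of the state.
- bot.sense(): the state, without advancing time (a new reading comes with each control period).
- bot.snapshot(name): name is "scene" or "top" or "wrist"; returns a dict with "image" (480x640x3 uint8, red, green, blue), "depth" (480x640 float32, m along the optical axis (not along the pixel's ray), 0 where there is no reading), "fx", "fy", "cx", "cy" (pixels), "view" (4x4, takes a point from world to camera coordinates). Camera axes: x right, y up, looking along -z (the intrinsics and any distortion apply to the point x, -y, -z); pixel columns grow to the right and rows downward; lengths in m; the calibration is good to about 2 mm. A picture is of the moment at which its call begins.
- bot.hand_in(): hands the job in, once; it reports no verdict.
Trained networks look in a picture, given as the dict that the camera call returned (one of the last four; its "shot" number tells which), for a name from the list of things; names that differ only in an ending like _2 or _b are one class to them, and where a whole thing is asked for, a point or a joint stands for the part that bears it (a point fixed in the world has none). Each returns a list of dicts, best first, with "confidence" (0 to 1); they miss things now and then, are a little off and sometimes report something else, mostly with a low value. They report only what shows in the picture. A call takes as long as a camera call.
- bot.search_frame(picture, name): "point" ([x, y, z] in m, in the coordinates of the camera as it stood for that picture, good to about 4 mm: the middle of the surface that is visible of it).
- bot.cut_out(picture, name): "region" (480x640 bool, what is visible of it).
The state is a dict: "time": time; "qpos": joint angles; "joint_vel": joint speeds; "tau": joint torques, N m; "tcp_pos": TCP position; "ee_rot": TCP orientation; "ft_force": force on the tool from outside, world axes, zero at the start; "ft_torque": the same for the moment, N m; "gripper_width": opening from 0.0 (shut) to 1.0 (fully open).
Only numpy, scipy, OpenCV 4.12 (cv2) and the standard library are available. Lean on these libraries where they do the work, as an engineer would, in place of code of your own. Each camera call takes 0.05 s, during which the arm holds its last target. There are 200 camera calls.

## Working session

There is one attempt and no reset: what is moved stays moved. The work goes in short steps, Python scripts to look and compute and a tool call to move; the robot and the scene stay as the last step left them, time stands still between calls to the robot, and variables do not carry over. Pictures are saved under pics/ and viewed, about 12 in all and at most 16, crops included, and the job is handed in when it is done.

Besides the shell and the picture viewer there is one more tool, called after "Call:" as name(argument=value, ...), one argument or row to a line, values as JSON. servo_tool: Moves the arm, as the interface text tells. Its arguments: {"type":"object","properties":{"increments":{"type":"array"},"grip":{"type":"number"}},"required":["increments"]}

```bash
mkdir -p pics; cat > h.py <<'E'
import numpy as np, cv2
from rig import bot
from scipy.spatial.transform import Rotation as R
def world(s,p):
    V=np.linalg.inv(np.array(s["view"])); return (V@np.r_[p,1])[:3]
def cloud(s,mask=None):
    d=s["depth"]; v,u=np.nonzero((d>0)&(mask if mask is not None else True))
    z=d[v,u]; P=np.c_[(u-s["cx"])/s["fx"]*z,-(v-s["cy"])/s["fy"]*z,-z]
    V=np.linalg.inv(np.array(s["view"])); return P@V[:3,:3].T+V[:3,3]
def save(s,n): cv2.imwrite("pics/"+n+".png",cv2.cvtColor(s["image"],cv2.COLOR_RGB2BGR))
def rows(pos,yaw=None):
    """increment for target tcp pos + yaw of jaw axis (tool down)"""
    st=bot.sense(); print("tcp",np.round(st["tcp_pos"],4),"rot",np.round(st["ee_rot"],3),"t",st["time"])
    Rm=R.from_euler("xyz",st["ee_rot"])
    return np.round(Rm.inv().apply(np.array(pos)-st["tcp_pos"]),4)
E
python3 - <<'E'
from h import *
st=bot.sense();print({k:np.round(v,3) for k,v in st.items()})
print(R.from_euler("xyz",st["ee_rot"]).as_matrix().round(3))
for c in ["scene","top"]:
    s=bot.snapshot(c);save(s,c+"0");print(c,s.keys(),np.linalg.inv(s["view"])[:3,3])
    for n in "dryer socket collar stopper_grip cup_rim rack rack_grip lever_tip lever_pivot lane_0 item_0_mid".split():
        try: print(n,[(np.round(world(s,r["point"]),4).tolist(),round(r["confidence"],2)) for r in bot.search_frame(s,n)[:4]])
        except Exception as e: print(n,e)
E
```

```text
{'time': np.float64(0.0), 'qpos': array([ 1.239,  0.314, -0.048,  1.21 , -0.   ,  1.571]), 'joint_vel': array([-0.   , -0.   , -0.001, -0.   , -0.001,  0.002]), 'tau': array([ 0.0000e+00, -5.3959e+01,  3.3975e+01,  1.9000e-02,  0.0000e+00,
        0.0000e+00]), 'tcp_pos': array([0.195, 0.567, 0.255]), 'ee_rot': array([-1.565,  1.569, -1.897]), 'ft_force': array([-0.594,  0.31 , -0.334]), 'ft_torque': array([0.028, 0.023, 0.012]), 'gripper_width': np.float64(1.002)}
[[-0.001  0.326  0.945]
 [-0.002  0.945 -0.326]
 [-1.    -0.002  0.   ]]
scene dict_keys(['image', 'depth', 'fx', 'fy', 'cx', 'cy', 'view', 'shot']) [ 0.05021088 -0.03769448  0.69609201]
dryer [([0.5137, 0.2402, 0.0189], 0.94)]
socket [([0.5191, 0.2368, 0.0179], 0.7)]
collar [([0.5174, 0.2369, 0.0186], 0.88), ([0.3218, 0.3388, 0.064], 0.24)]
stopper_grip [([0.6032, 0.2544, 0.0704], 0.86)]
cup_rim [([0.4143, 0.1782, 0.0285], 0.86), ([0.5167, 0.2353, 0.0182], 0.25), ([0.5691, 0.3135, 0.0772], 0.21)]
rack [([0.3196, 0.3375, 0.0569], 0.68)]
rack_grip [([0.3161, 0.3397, 0.0607], 0.71), ([0.5165, 0.2367, 0.015], 0.38)]
lever_tip
[... 159 characters left out ...]
14], 0.73)]
top dict_keys(['image', 'depth', 'fx', 'fy', 'cx', 'cy', 'view', 'shot']) [0.41059065 0.32052665 0.91734651]
dryer [([0.5198, 0.2449, 0.0173], 0.45)]
socket [([0.5188, 0.2364, 0.019], 0.66), ([0.4681, 0.4177, 0.0145], 0.44)]
collar [([0.5164, 0.2434, 0.0186], 0.7)]
stopper_grip [([0.6076, 0.2576, 0.0676], 0.6)]
cup_rim [([0.4162, 0.1809, 0.0399], 0.81)]
rack [([0.6054, 0.2585, 0.0725], 0.47)]
rack_grip [([0.3254, 0.3411, 0.0598], 0.94)]
lever_tip [([0.5704, 0.3133, 0.0777], 0.85), ([0.5175, 0.2452, 0.0168], 0.48)]
lever_pivot [([0.5182, 0.2422, 0.0203], 0.78), ([0.4642, 0.4236, 0.0122], 0.27)]
lane_0 [([0.5202, 0.2425, 0.0217], 0.75)]
item_0_mid [([0.3222, 0.3403, 0.0637], 0.29)]
```

View pics/top0.png

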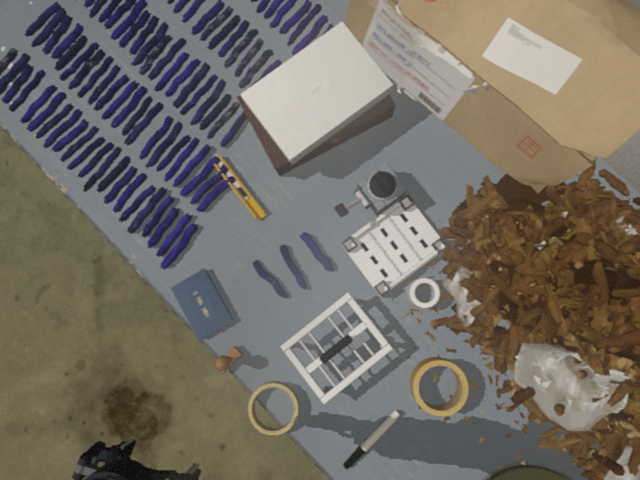

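View pics/scene0.png

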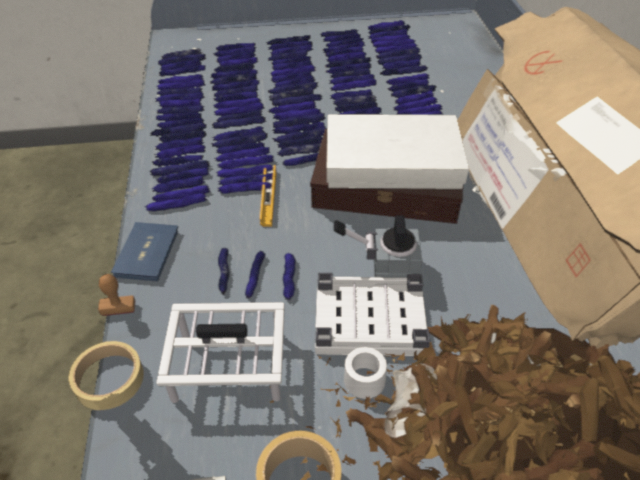

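```bash
cat >> h.py <<'E'
def rect(P,ctr,rad,z0,z1,img=None,trim=1):
    m=(np.hypot(*(P[:,:2]-ctr).T)<rad)&(P[:,2]>z0)&(P[:,2]<z1)
    Q=P[m]; (c,sz,a)=cv2.minAreaRect((Q[:,:2]*1000).astype(np.float32))
    if sz[0]<sz[1]: sz=sz[::-1]; a+=90
    return dict(n=len(Q),c=np.round(c,1),long_short=np.round(sz,1),long_axis_deg=round((a+90)%180-90,1),z=np.round(np.median(Q[:,2])*1000,1),zmax=np.round(np.percentile(Q[:,2],95)*1000,1)),Q
E
python3 - <<'E'
from h import *
for c in ["top","scene"]:
    s=bot.snapshot(c);print(c)
    P=cloud(s)
    for n,ctr,rad,z0,z1 in [("rims",(.517,.241),.12,.031,.037),("tray",(.517,.241),.105,.015,.024),("rack",(.322,.34),.12,.055,.07),("handle",(.322,.34),.05,.080,.1),
       ("cup",(.415,.18),.04,.036,.044),("grip",(.607,.257),.04,.095,.11),("flange",(.607,.257),.04,.062,.072),("paddle",(.57,.3145),.02,.06,.11)]:
        try: print(n,rect(P,np.array(ctr),rad,z0,z1)[0])
        except Exception as e: print(n,e)
    # rolls by colour
    im=s["image"].astype(int); m=((im[...,2]-im[...,0]>12)&(im.sum(2)<330)&(s["depth"]>0)).astype(np.uint8)
    k,L,st,ce=cv2.connectedComponentsWithStats(m)
    for i in range(1,k):
        if st[i,4]>60:
            Q=cloud(s,L==i); c0=Q.mean(0)
            if 0.3<c0[0]<0.6 and .25<c0[1]<.55: print(st[i],rect(Q,c0[:2],.08,.004,.03)[0])
E
```

```text
top
rims {'n': 387, 'c': array([505.5, 226.5]), 'long_short': array([200.6, 192.5]), 'long_axis_deg': 75.0, 'z': np.float64(34.2), 'zmax': np.float64(36.4)}
tray {'n': 4775, 'c': array([502.7, 230.5]), 'long_short': array([171.5, 168.4]), 'long_axis_deg': 45.4, 'z': np.float64(18.2), 'zmax': np.float64(21.3)}
rack {'n': 2851, 'c': array([324.3, 338.9]), 'long_short': array([152. , 124.2]), 'long_axis_deg': -51.5, 'z': np.float64(62.4), 'zmax': np.float64(64.9)}
handle {'n': 332, 'c': array([324.5, 338.9]), 'long_short': array([63.5, 14.2]), 'long_axis_deg': -51.5, 'z': np.float64(90.4), 'zmax': np.float64(92.9)}
cup {'n': 400, 'c': array([422.6, 178.6]), 'long_short': array([62.4, 52.8]), 'long_axis_deg': -40.6, 'z': np.float64(39.9), 'zmax': np.float64(42.4)}
grip {'n': 183, 'c': array([609.9, 256.8]), 'long_short': array([38.4, 14.3]), 'long_axis_deg': 37.6, 'z': np.float64(101.3), 'zmax': np.float64(104.0)}
flange {'n': 344, 'c': array([606.1, 261.7]), 'long_short': array([70.8, 64.9]), 'long_axis_deg': -48.6, 'z': np.float64(69.0), 'zmax': np.float64(71.8)}
paddle {'n': 136, 'c':
[... 1674 characters left out ...]
p.float64(69.9), 'zmax': np.float64(71.8)}
paddle {'n': 195, 'c': array([572. , 315.5]), 'long_short': array([37.9, 22.2]), 'long_axis_deg': -53.1, 'z': np.float64(80.7), 'zmax': np.float64(91.6)}
[218 248  10  44 334] {'n': 323, 'c': array([443. , 466.6]), 'long_short': array([87.8, 14.7]), 'long_axis_deg': 44.1, 'z': np.float64(11.7), 'zmax': np.float64(14.0)}
[245 251  20  47 388] {'n': 383, 'c': array([466.3, 422.2]), 'long_short': array([91.6, 15.4]), 'long_axis_deg': 29.8, 'z': np.float64(11.4), 'zmax': np.float64(14.0)}
[282 253  14  46 473] {'n': 464, 'c': array([494.9, 376.1]), 'long_short': array([88.8, 17.7]), 'long_axis_deg': 38.2, 'z': np.float64(13.0), 'zmax': np.float64(15.6)}
```

```bash
cat >> h.py <<'E'
def RD(psi):
    c,s=np.cos(psi),np.sin(psi); return np.array([[0,c,s],[0,s,-c],[-1,0,0]])
def plan(*wps,f=.85,start=None):
    """wps: (x,y,z mm, psi deg). Prints one row-target per call (repeat 5x) following straight lines"""
    st=bot.sense(); p=np.array(st["tcp_pos"]); Rm=R.from_euler("xyz",st["ee_rot"])
    print("t",round(float(st["time"]),2),"tcp",np.round(p*1000,1),"psi",np.round(np.degrees(np.arctan2(Rm.as_matrix()[1,1],Rm.as_matrix()[0,1])),1),"q",np.round(st["qpos"],2),"w",round(float(st["gripper_width"]),3),"F",np.round(st["ft_force"],1))
    for x,y,z,ps in wps:
        tp=np.array([x,y,z])/1000; tR=R.from_matrix(RD(np.radians(ps)))
        d=tp-p; rv=(tR*Rm.inv()).as_rotvec()
        n=max(1,int(np.ceil(max(np.linalg.norm(d)/(.2085*f),np.degrees(np.linalg.norm(rv))/(35.8*f)))))
        for i in range(n):
            q=p+d/n; Rn=R.from_rotvec(rv/n)*Rm
            a=np.r_[Rm.inv().apply(q-p),(Rm.inv()*Rn).as_rotvec()/np.pi]
            print((x,y,z,ps),np.round(a,4).tolist()); p,Rm=q,Rn
E
python3 - <<'E'
from h import *
from scipy.optimize import least_squares
for c in ["top","scene"]:
    s=bot.snapshot(c); P=cloud(s); th=np.radians(38.); o=np.array([.508,.2293])
    for it in range(6):
        M=np.array([[np.cos(th),-np.sin(th)],[np.sin(th),np.cos(th)]])
        q=(P[:,:2]-o)@M; m=(abs(q[:,0])<.072)&(abs(q[:,1])<.088)&(P[:,2]>.012)&(P[:,2]<.037)
        r,Q=rect(P[m],o,.2,.0,.1); th=np.radians(r["long_axis_deg"]+90 if r["long_axis_deg"]<0 else r["long_axis_deg"]+0); o=r["c"]/1000
    print(c,"tray",r)
    col=(M.T@np.array([0.097,-.042])) if 0 else M@np.array([.097,-.042]); print("stopper pred",o+col)
    hd=(abs(P[:,2]-.0395)<.003)&(np.hypot(P[:,0]-.4205,P[:,1]-.179)<.034)
    H=P[hd][:,:2]; f=least_squares(lambda x:np.clip(np.abs(np.hypot(H[:,0]-x[0],H[:,1]-x[1])-.0225)-.0045,0,1)*1000,[.4205,.179],loss="soft_l1"); print("cup",f.x)
    b=(P[:,2]>.11)&(np.hypot(P[:,0]-.61,P[:,1]-.257)<.2); print("tall near",b.sum(), P[b].max(0) if b.any() else "", np.min(np.hypot(P[b][:,0]-.61,P[b][:,1]-.257)) if b.any() else "")
plan((610,257,200,-52.3),(610,257,100,-52.3))
E
```

```text
top tray {'n': 5868, 'c': array([512. , 224.2]), 'long_short': array([175.6, 143.9]), 'long_axis_deg': -53.8, 'z': np.float64(18.6), 'zmax': np.float64(32.5)}
stopper pred [0.61508059 0.24759642]
cup [0.41930014 0.18122343]
tall near 3200 [0.80511432 0.21660119 0.2550895 ] 0.1319247579662849
scene tray {'n': 8726, 'c': array([510.3, 223.4]), 'long_short': array([175.6, 143.8]), 'long_axis_deg': -53.5, 'z': np.float64(18.2), 'zmax': np.float64(33.0)}
stopper pred [0.61329829 0.24715609]
cup [0.4195189  0.18176922]
tall near 3492 [0.80455334 0.21546262 0.25242669] 0.17194509530043267
t 1.4 tcp [195.5 567.3 256.3] psi 71.0 q [ 1.24  0.31 -0.05  1.21 -0.    1.57] w 0.999 F [-0.3 -0.2  0.6]
(610, 257, 200, -52.3) [0.0113, -0.0317, 0.0986, 0.137, 0.0, -0.0]
(610, 257, 200, -52.3) [0.0113, 0.0124, 0.1028, 0.137, 0.0, -0.0]
(610, 257, 200, -52.3) [0.0113, 0.0541, 0.0883, 0.137, 0.0, -0.0]
(610, 257, 200, -52.3) [0.0113, 0.086, 0.0577, 0.137, 0.0, -0.0]
(610, 257, 200, -52.3) [0.0113, 0.1022, 0.0165, 0.137, 0.0, -0.0]
(610, 257, 100, -52.3) [0.1, -0.0, -0.0, -0.0, 0.0, -0.0]
```

Call:
servo_tool(
  increments=[
    [[0.0113,-0.0317,0.0986,0.137,0,0],[0.0113,-0.0317,0.0986,0.137,0,0],[0.0113,-0.0317,0.0986,0.137,0,0],[0.0113,-0.0317,0.0986,0.137,0,0],[0.0113,-0.0317,0.0986,0.137,0,0]],
  ],
  grip=0,
)

```text
time: 1.82
tcp_pos: [0.2794, 0.5042, 0.2449]
ee_rot: [-1.497, 1.57, -2.263]
ft_force: [-1.1, -0.0, -0.3]
gripper_width: 1.0
```

Call:
servo_tool(
  increments=[
    [[0.0113,0.0124,0.1028,0.137,0,0],[0.0113,0.0124,0.1028,0.137,0,0],[0.0113,0.0124,0.1028,0.137,0,0],[0.0113,0.0124,0.1028,0.137,0,0],[0.0113,0.0124,0.1028,0.137,0,0]],
  ],
)

```text
time: 2.23
tcp_pos: [0.3627, 0.4415, 0.2335]
ee_rot: [-1.785, 1.57, -2.983]
ft_force: [0.1, 0.3, 0.4]
gripper_width: 1.002
```

Call:
servo_tool(
  increments=[
    [[0.0113,0.0541,0.0883,0.137,0,0],[0.0113,0.0541,0.0883,0.137,0,0],[0.0113,0.0541,0.0883,0.137,0,0],[0.0113,0.0541,0.0883,0.137,0,0],[0.0113,0.0541,0.0883,0.137,0,0]],
  ],
)

```text
time: 2.65
tcp_pos: [0.4455, 0.3792, 0.2221]
ee_rot: [-1.695, 1.57, 2.962]
ft_force: [-0.8, -0.1, 0.4]
gripper_width: 1.001
```

Call:
servo_tool(
  increments=[
    [[0.0113,0.086,0.0577,0.137,0,0],[0.0113,0.086,0.0577,0.137,0,0],[0.0113,0.086,0.0577,0.137,0,0],[0.0113,0.086,0.0577,0.137,0,0],[0.0113,0.086,0.0577,0.137,0,0]],
  ],
)

```text
time: 3.07
tcp_pos: [0.5282, 0.3173, 0.2105]
ee_rot: [-1.512, 1.569, 2.717]
ft_force: [-0.0, 0.6, 0.0]
gripper_width: 0.997
```

Call:
servo_tool(
  increments=[
    [[0.0113,0.1022,0.0165,0.137,0,0],[0.0113,0.1022,0.0165,0.137,0,0],[0.0113,0.1022,0.0165,0.137,0,0],[0.0113,0.1022,0.0165,0.137,0,0],[0.0113,0.1022,0.0165,0.137,0,0]],
  ],
)

```text
time: 3.48
tcp_pos: [0.6109, 0.2559, 0.1988]
ee_rot: [-1.111, 1.569, 2.691]
ft_force: [-0.4, -0.8, 0.8]
gripper_width: 1.002
```

```bash
python3 - <<'E'
from h import *
plan((610,257,200,-52.3),(610,257,100,-52.3))
s=bot.snapshot("wrist");save(s,"w1"); P=cloud(s)
print(rect(P,np.array([.61,.257]),.04,.095,.11)[0], np.linalg.inv(s["view"])[:3,3])
print([(world(s,r["point"]).round(4),r["confidence"]) for r in bot.search_frame(s,"stopper_grip")])
E
```

```text
t 3.48 tcp [610.9 255.9 198.8] psi -52.2 q [0.4  0.46 0.03 1.14 0.   2.88] w 1.002 F [-0.4 -0.8  0.8]
(610, 257, 200, -52.3) [-0.0012, -0.0014, 0.0, 0.0007, 0.0003, 0.0006]
(610, 257, 100, -52.3) [0.1, 0.0, -0.0, 0.0, 0.0, 0.0]
{'n': 1256, 'c': array([610.6, 257. ]), 'long_short': array([37.2, 13.8]), 'long_axis_deg': 37.3, 'z': np.float64(102.3), 'zmax': np.float64(103.5)} [0.66877721 0.30092419 0.31721296]
[(array([0.6114, 0.2608, 0.077 ]), 0.88), (array([0.4352, 0.1962, 0.0217]), 0.28)]
```

Call:
servo_tool(
  increments=[
    [[0,-0.001,0,0,0,0],[0,-0.001,0,0,0,0],[0.03,-0.001,0,0,0,0],[0.06,-0.001,0,0,0,0],[0.06,-0.001,0,0,0,0]],
  ],
  grip=0.65,
)

```text
time: 4.0
tcp_pos: [0.6054, 0.2569, 0.1339]
ee_rot: [-0.436, 1.561, -2.912]
ft_force: [-1.0, -0.7, -0.9]
gripper_width: 0.356
```

Call:
servo_tool(
  increments=[
    [[0.02,0,0,0,0,0],[0.039,0,0,0,0,0],[0.039,0,0,0,0,0],[0.039,0,0,0,0,0]],
  ],
)

```text
time: 4.33
tcp_pos: [0.6051, 0.2576, 0.0967]
ee_rot: [-0.478, 1.562, -2.951]
ft_force: [-0.0, 0.3, -1.4]
gripper_width: 0.35
```

Call:
servo_tool(
  increments=[
    [[0,0,0,0,0,0],[0,0,0,0,0,0],[0,0,0,0,0,0],[0,0,0,0,0,0],[0,0,0,0,0,0]],
  ],
  grip=1,
)

```text
time: 4.75
tcp_pos: [0.6075, 0.2548, 0.098]
ee_rot: [0.507, 1.563, -1.969]
ft_force: [7.0, -9.9, -0.9]
gripper_width: 0.154
```

Call:
servo_tool(
  increments=[
    [[0,0,0,0,0,0],[0,0,0,0,0,0],[0,0,0,0,0,0],[0,0,0,0,0,0],[0,0,0,0,0,0]],
  ],
)

```text
time: 5.17
tcp_pos: [0.6076, 0.2547, 0.098]
ee_rot: [0.554, 1.562, -1.921]
ft_force: [2.5, -2.3, -3.5]
gripper_width: 0.15
```

Call:
servo_tool(
  increments=[
    [[0,0.0004,0,-0.0389,0,0],[0,0.0008,-0.0001,-0.0778,0,0],[0,0.0012,-0.0002,-0.1167,0,0],[0,0.0016,-0.0004,-0.1556,0,0],[0,0.0019,-0.0006,-0.1944,0,0]],
  ],
)

```text
time: 5.58
tcp_pos: [0.6089, 0.254, 0.0986]
ee_rot: [-0.103, 1.562, -1.961]
ft_force: [-0.4, -1.0, -0.3]
gripper_width: 0.153
```

Call:
servo_tool(
  increments=[
    [[0,0.0004,0,-0.0389,0,0],[0,0.0008,-0.0001,-0.0778,0,0],[0,0.0012,-0.0002,-0.1167,0,0],[0,0.0016,-0.0004,-0.1556,0,0],[0,0.0019,-0.0006,-0.1944,0,0]],
  ],
)

```text
time: 6.0
tcp_pos: [0.6108, 0.2548, 0.0994]
ee_rot: [-0.757, 1.563, -1.997]
ft_force: [-0.6, -0.1, -1.0]
gripper_width: 0.156
```

```bash
python3 - <<'E'
from h import *
plan((610,257,100,20)); print(bot.sense()["ft_torque"])
for c in ["top","wrist"]:
    s=bot.snapshot(c);save(s,c+"2"); P=cloud(s)
    print(c,rect(P,np.array([.61,.257]),.045,.066,.074)[0])
E
```

```text
t 6.0 tcp [610.8 254.8  99.4] psi 19.0 q [ 0.4   0.53 -0.1   0.95 -0.01  1.64] w 0.156 F [-0.6 -0.1 -1. ]
(610, 257, 100, 20) [-0.0006, -0.0, -0.0023, -0.0056, 0.0017, 0.0016]
[ 0.0026769  -0.01697125 -0.00856613]
top {'n': 104, 'c': array([599.1, 270.7]), 'long_short': array([43.3, 17.4]), 'long_axis_deg': 42.0, 'z': np.float64(72.0), 'zmax': np.float64(73.6)}
wrist {'n': 2941, 'c': array([607.3, 266.2]), 'long_short': array([51.7, 32.7]), 'long_axis_deg': 13.2, 'z': np.float64(73.3), 'zmax': np.float64(73.9)}
```

Call:
servo_tool(
  increments=[
    [[-0.003,0,0,0,0,0],[-0.006,0,0,0,0,0],[-0.006,0,0,0,0,0]],
  ],
)

```text
time: 6.35
tcp_pos: [0.6113, 0.2551, 0.1065]
ee_rot: [-0.585, 1.564, -1.832]
ft_force: [0.2, -0.3, 0.1]
gripper_width: 0.153
```

Call:
servo_tool(
  increments=[
    [[-0.01,0,0,0,0,0],[-0.02,0,0,0,0,0],[-0.03,0,0,0,0,0],[-0.04,0,0,0,0,0],[-0.045,0,0,0,0,0]],
  ],
)

```text
time: 6.77
tcp_pos: [0.6123, 0.2559, 0.1541]
ee_rot: [-0.142, 1.566, -1.389]
ft_force: [-0.0, 1.3, -0.9]
gripper_width: 0.154
```

```bash
python3 - <<'E'
from h import *
plan((610,257,160,19),(420,182,160,19))
s=bot.snapshot("scene");cv2.imwrite("pics/s3.png",cv2.resize(s["image"][180:420,280:480,::-1],None,fx=2.5,fy=2.5))
E
```

```text
t 6.77 tcp [612.3 255.9 154.1] psi 18.5 q [ 0.4   0.49 -0.03  1.05 -0.    1.65] w 0.154 F [-0.   1.3 -0.9]
(610, 257, 160, 19) [-0.0059, -0.0018, -0.0018, -0.0025, 0.0016, 0.0002]
(420, 182, 160, 19) [0.0, -0.102, 0.0045, 0.0, 0.0, 0.0]
(420, 182, 160, 19) [0.0, -0.102, 0.0045, 0.0, 0.0, 0.0]
```

View pics/s3.png

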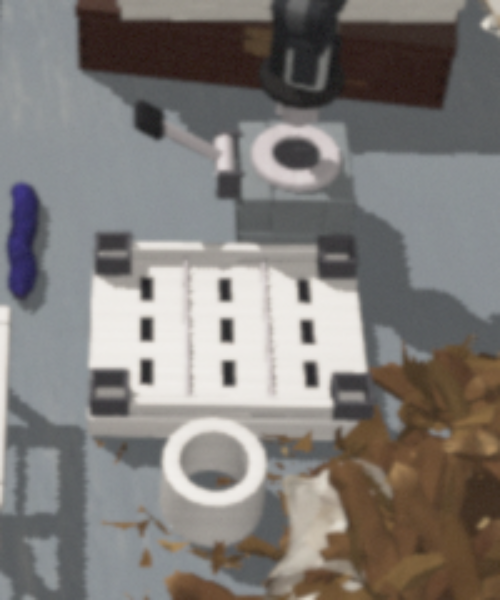

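Call:
servo_tool(
  increments=[
    [[-0.006,-0.102,0.005,0,0.0015,0],[-0.006,-0.102,0.005,0,0.0015,0],[-0.006,-0.102,0.005,0,0.0015,0],[-0.006,-0.102,0.005,0,0.0015,0],[-0.006,-0.102,0.005,0,0.0015,0]],
  ],
)

```text
time: 7.23
tcp_pos: [0.5171, 0.2187, 0.1611]
ee_rot: [1.414, 1.57, 0.167]
ft_force: [1.0, 0.0, 0.5]
gripper_width: 0.15
```

```bash
python3 - <<'E'
from h import *
plan((420.4,178.8,160,19),(420.4,178.8,100,19))
E
```

```text
t 7.23 tcp [517.1 218.7 161.1] psi 18.5 q [ 0.4   0.3  -0.29  0.98 -0.    1.65] w 0.15 F [1.  0.  0.5]
(420.4, 178.8, 160, 19) [0.001, -0.1044, 0.0071, -0.0025, 0.0001, -0.0003]
(420.4, 178.8, 100, 19) [0.06, 0.0, -0.0, -0.0, 0.0, 0.0]
```

Call:
servo_tool(
  increments=[
    [[0.001,-0.1044,0.0071,0,0,0],[0.001,-0.1044,0.0071,0,0,0],[0.001,-0.1044,0.0071,0,0,0],[0.001,-0.1044,0.0071,0,0,0],[0.001,-0.1044,0.0071,0,0,0]],
  ],
)

```text
time: 7.65
tcp_pos: [0.4211, 0.179, 0.1604]
ee_rot: [1.567, 1.568, 0.32]
ft_force: [0.8, 0.4, -0.6]
gripper_width: 0.153
```

Call:
servo_tool(
  increments=[
    [[0.02,0,0,0,0,0],[0.04,0,0,0,0,0],[0.04,0,0,0,0,0]],
  ],
)

```text
time: 7.9
tcp_pos: [0.4215, 0.1792, 0.1181]
ee_rot: [1.15, 1.57, -0.097]
ft_force: [-1.0, 0.2, -0.3]
gripper_width: 0.152
```

```bash
python3 - <<'E'
from h import *
plan((420.4,178.8,77,19))
s=bot.snapshot("scene");cv2.imwrite("pics/s4.png",cv2.resize(s["image"][280:430,300:450,::-1],None,fx=3,fy=3))
s=bot.snapshot("wrist");P=cloud(s)
save(s,"w4")
E
```

```text
t 7.9 tcp [421.5 179.2 118.1] psi 18.5 q [ 0.4   0.16 -0.58  0.83 -0.    1.65] w 0.152 F [-1.   0.2 -0.3]
(420.4, 178.8, 77, 19) [0.0411, -0.0012, 0.0, -0.0025, 0.0001, -0.0001]
```

View pics/s4.png

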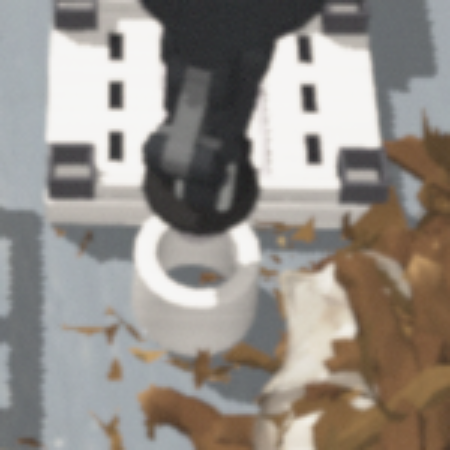

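Call:
servo_tool(
  increments=[
    [[0.008,-0.001,0,0,0,0],[0.016,-0.001,0,0,0,0],[0.024,-0.001,0,0,0,0],[0.024,-0.001,0,0,0,0]],
  ],
)

```text
time: 8.33
tcp_pos: [0.4205, 0.1789, 0.0949]
ee_rot: [0.599, 1.571, -0.648]
ft_force: [-0.6, 0.2, -0.7]
gripper_width: 0.151
```

Call:
servo_tool(
  increments=[
    [[0.006,0,0,0,0,0],[0.012,0,0,0,0,0],[0.017,0,0,0,0,0],[0.017,0,0,0,0,0]],
  ],
)

```text
time: 8.67
tcp_pos: [0.4197, 0.1785, 0.0768]
ee_rot: [-1.349, 1.569, -2.596]
ft_force: [-0.0, 0.2, -1.1]
gripper_width: 0.148
```

Call:
servo_tool(
  increments=[
    [[0.002,0,0,0,0,0],[0.003,0,0,0,0,0],[0.003,0,0,0,0,0]],
  ],
)

```text
time: 8.92
tcp_pos: [0.4197, 0.1785, 0.0737]
ee_rot: [-1.382, 1.569, -2.629]
ft_force: [0.4, 0.3, -1.1]
gripper_width: 0.152
```

Call:
servo_tool(
  increments=[
    [[0,0,0,0,0,0],[0,0,0,0,0,0],[0,0,0,0,0,0],[0,0,0,0,0,0],[0,0,0,0,0,0]],
  ],
  grip=0.5,
)

```text
time: 9.33
tcp_pos: [0.4198, 0.1785, 0.0739]
ee_rot: [-1.316, 1.569, -2.563]
ft_force: [-0.2, -0.1, -0.2]
gripper_width: 0.5
```

Call:
servo_tool(
  increments=[
    [[-0.02,0,0,0,0,0],[-0.06,0,0,0,0,0],[-0.1,0,0,0,0,0],[-0.13,0,0,0,0,0],[-0.13,0,0,0,0,0]],
  ],
)

```text
time: 9.75
tcp_pos: [0.4234, 0.1801, 0.2102]
ee_rot: [1.624, 1.562, 0.377]
ft_force: [1.6, 0.6, -0.2]
gripper_width: 0.497
```

```bash
python3 - <<'E'
from h import *
s=bot.snapshot("wrist");save(s,"w5"); P=cloud(s)
try: print("grip",rect(P,np.array([.42,.182]),.045,.07,.084)[0])
except Exception as e: print(e)
for c in ["top","scene"]:
    s=bot.snapshot(c); P=cloud(s)
    try: print(c,"grip",rect(P,np.array([.42,.182]),.045,.07,.084)[0])
    except Exception as e: print(e)
    im=s["image"].astype(int); m=((im[...,2]-im[...,0]>12)&(im.sum(2)<330)&(s["depth"]>0)).astype(np.uint8)
    k,L,st,ce=cv2.connectedComponentsWithStats(m)
    for i in range(1,k):
        if st[i,4]>60:
            Q=cloud(s,L==i); c0=Q.mean(0)
            if 0.3<c0[0]<0.6 and .25<c0[1]<.55: print(st[i],rect(Q,c0[:2],.08,.004,.03)[0])
    # dryer: socket rims dark
    th=np.radians(37.6);o=np.array([.5065,.232]);M=np.array([[np.cos(th),-np.sin(th)],[np.sin(th),np.cos(th)]])
    q=(P[:,:2]-o)@M
    for sx in (-1,1):
        for sy in (-1,1):
            m=(abs(q[:,0]-sx*.05)<.02)&(abs(q[:,1]-sy*.066)<.02)&(abs(P[:,2]-.034)<.003)
            if m.sum()>5: print(sx,sy,m.sum(),(1000*q[m]).min(0).round(1),(1000*q[m]).max(0).round(1))
plan((494.9,376.5,200,-52),(495.5,377,60,-52))
E
```

```text
grip {'n': 944, 'c': array([416.4, 182. ]), 'long_short': array([38.4, 13.9]), 'long_axis_deg': -70.0, 'z': np.float64(76.3), 'zmax': np.float64(77.6)}
top grip {'n': 129, 'c': array([415.3, 187.4]), 'long_short': array([26.2, 13.9]), 'long_axis_deg': -70.7, 'z': np.float64(75.7), 'zmax': np.float64(77.9)}
[300 232  32  39 309] {'n': 308, 'c': array([495.7, 377.4]), 'long_short': array([89. , 15.2]), 'long_axis_deg': 38.1, 'z': np.float64(13.9), 'zmax': np.float64(16.9)}
[280 246  26  42 251] {'n': 248, 'c': array([467.3, 423.2]), 'long_short': array([88. , 12.6]), 'long_axis_deg': 30.1, 'z': np.float64(12.3), 'zmax': np.float64(15.2)}
[253 261  27  30 174] {'n': 170, 'c': array([448.7, 472.4]), 'long_short': array([71.7, 13. ]), 'long_axis_deg': 43.5, 'z': np.float64(12.0), 'zmax': np.float64(15.1)}
-1 -1 39 [-51.7 -85.3] [-36.1 -60.5]
-1 1 68 [-58.7  56.3] [-36.8  78.2]
1 -1 75 [ 38.5 -77.4] [ 64.1 -47.9]
1 1 67 [41.  54.3] [63.5 76.2]
scene grip {'n': 317, 'c': array([417.2, 182.6]), 'long_short': array([37.9, 14.3]), 'long_axis_deg': -72.1, 'z': np.float64(74.7), 'zmax': np.float
[... 350 characters left out ...]
 254  13  45 464] {'n': 462, 'c': array([494.5, 375.7]), 'long_short': array([87.4, 18.1]), 'long_axis_deg': 37.8, 'z': np.float64(13.1), 'zmax': np.float64(15.9)}
-1 -1 183 [-61.3 -85.9] [-34.6 -53.4]
-1 1 118 [-59.3  57.5] [-35.1  78. ]
1 -1 144 [ 37.5 -77.5] [ 68.6 -46. ]
1 1 104 [40.6 55.3] [64.2 76.1]
t 9.9 tcp [420.  178.7 203.9] psi 18.5 q [ 0.4   0.08 -0.46  1.03 -0.    1.65] w 0.497 F [ 0.2 -0.2 -0.4]
(494.9, 376.5, 200, -52) [0.0012, 0.0447, -0.0546, 0.1306, 0.0001, 0.0001]
(494.9, 376.5, 200, -52) [0.0013, 0.0192, -0.0679, 0.1306, 0.0001, 0.0001]
(494.9, 376.5, 200, -52) [0.0013, -0.0095, -0.0699, 0.1306, 0.0001, 0.0001]
(495.5, 377, 60, -52) [0.14, -0.0, -0.0008, -0.0, 0.0, -0.0]
```

```bash
python3 - <<'E'
from h import *
plan((495,376.3,160,128),(495,376.3,27,128))
E
```

```text
t 9.9 tcp [420.  178.7 203.9] psi 18.5 q [ 0.4   0.08 -0.46  1.03 -0.    1.65] w 0.497 F [ 0.2 -0.2 -0.4]
(495, 376.3, 160, 128) [0.0109, 0.0335, -0.0409, -0.152, -0.0, 0.0001]
(495, 376.3, 160, 128) [0.0109, 0.0485, -0.0209, -0.152, -0.0, 0.0001]
(495, 376.3, 160, 128) [0.0109, 0.0527, 0.0037, -0.152, -0.0, 0.0001]
(495, 376.3, 160, 128) [0.011, 0.0451, 0.0276, -0.152, -0.0, 0.0001]
(495, 376.3, 27, 128) [0.133, -0.0, -0.0, 0.0, -0.0, -0.0]
```

Call:
servo_tool(
  increments=[
    [[0.0109,0.0335,-0.0409,-0.152,0,0],[0.0109,0.0335,-0.0409,-0.152,0,0],[0.0109,0.0335,-0.0409,-0.152,0,0],[0.0109,0.0335,-0.0409,-0.152,0,0],[0.0109,0.0335,-0.0409,-0.152,0,0]],
  ],
)

```text
time: 10.32
tcp_pos: [0.4374, 0.2277, 0.1908]
ee_rot: [-1.855, 1.566, -2.621]
ft_force: [-0.0, 0.0, -0.4]
gripper_width: 0.502
```

Call:
servo_tool(
  increments=[
    [[0.0109,0.0485,-0.0209,-0.152,0,0],[0.0109,0.0485,-0.0209,-0.152,0,0],[0.0109,0.0485,-0.0209,-0.152,0,0],[0.0109,0.0485,-0.0209,-0.152,0,0],[0.0109,0.0485,-0.0209,-0.152,0,0]],
  ],
)

```text
time: 10.73
tcp_pos: [0.4551, 0.2767, 0.1781]
ee_rot: [-2.32, 1.563, -2.609]
ft_force: [-0.2, -0.3, 0.6]
gripper_width: 0.499
```

Call:
servo_tool(
  increments=[
    [[0.0109,0.0527,0.0037,-0.152,0,0],[0.0109,0.0527,0.0037,-0.152,0,0],[0.0109,0.0527,0.0037,-0.152,0,0],[0.0109,0.0527,0.0037,-0.152,0,0],[0.0109,0.0527,0.0037,-0.152,0,0]],
  ],
)

```text
time: 11.15
tcp_pos: [0.473, 0.3257, 0.1658]
ee_rot: [-2.778, 1.561, -2.592]
ft_force: [-0.0, -0.2, 0.8]
gripper_width: 0.499
```

Call:
servo_tool(
  increments=[
    [[0.011,0.0451,0.0276,-0.152,0,0],[0.011,0.0451,0.0276,-0.152,0,0],[0.011,0.0451,0.0276,-0.152,0,0],[0.011,0.0451,0.0276,-0.152,0,0],[0.011,0.0451,0.0276,-0.152,0,0]],
  ],
)

```text
time: 11.57
tcp_pos: [0.4914, 0.3748, 0.1536]
ee_rot: [3.037, 1.56, -2.586]
ft_force: [-1.1, -0.1, 0.6]
gripper_width: 0.501
```

```bash
cat >> h.py <<'E'
def rolls(s,lo=.003,hi=.03):
    im=s["image"].astype(int); m=((im[...,2]-im[...,0]>12)&(im.sum(2)<330)&(s["depth"]>0)).astype(np.uint8)
    k,L,st,ce=cv2.connectedComponentsWithStats(m)
    for i in range(1,k):
        if st[i,4]>60:
            Q=cloud(s,L==i); c0=Q.mean(0)
            if 0.3<c0[0]<0.6 and .15<c0[1]<.52 and c0[2]<.06: print(st[i],rect(Q,c0[:2],.08,lo,hi)[0])
E
python3 - <<'E'
from h import *
s=bot.snapshot("wrist");save(s,"w6"); rolls(s)
plan((495,376.3,160,128),(495,376.3,27,128))
E
```

```text
[ 301  168   27  119 2371] {'n': 2317, 'c': array([494.7, 375.5]), 'long_short': array([92. , 19.2]), 'long_axis_deg': 38.9, 'z': np.float64(14.5), 'zmax': np.float64(16.4)}
[ 364  175   39  113 1835] {'n': 1772, 'c': array([465.8, 420.8]), 'long_short': array([91.3, 16.5]), 'long_axis_deg': 29.0, 'z': np.float64(12.7), 'zmax': np.float64(14.5)}
[ 436  188   23  114 1619] {'n': 1590, 'c': array([443.4, 465.2]), 'long_short': array([91.6, 16.9]), 'long_axis_deg': 44.5, 'z': np.float64(12.8), 'zmax': np.float64(14.6)}
t 11.62 tcp [491.4 374.7 153.8] psi 127.6 q [ 0.65  0.41 -0.15  1.02  0.   -0.01] w 0.5 F [ 0.4 -0.5 -0.8]
(495, 376.3, 160, 128) [-0.0062, -0.0009, 0.0038, -0.0022, -0.0034, -0.0003]
(495, 376.3, 27, 128) [0.133, -0.0, 0.0, 0.0, 0.0, -0.0]
```

Call:
servo_tool(
  increments=[
    [[0.04,-0.0009,0.0035,-0.0022,-0.0034,0],[0.08,-0.0009,0.0035,-0.0022,-0.0034,0],[0.115,-0.0009,0.0035,-0.0022,-0.0034,0],[0.1265,-0.0009,0.0035,-0.0022,-0.0034,0],[0.1265,-0.0009,0.0035,-0.0022,-0.0034,0]],
  ],
)

```text
time: 12.03
tcp_pos: [0.4917, 0.3735, 0.0256]
ee_rot: [2.92, 1.566, -2.706]
ft_force: [-0.6, -0.6, 0.8]
gripper_width: 0.498
```

Call:
servo_tool(
  increments=[
    [[0,0,0,0,0,0],[0,0,0,0,0,0],[0,0,0,0,0,0],[0,0,0,0,0,0],[0,0,0,0,0,0]],
  ],
  grip=1,
)

```text
time: 12.45
tcp_pos: [0.4923, 0.3739, 0.0265]
ee_rot: [2.871, 1.567, -2.756]
ft_force: [-0.8, -0.6, 3.5]
gripper_width: 0.195
```

Call:
servo_tool(
  increments=[
    [[-0.03,0,0,0,0,0],[-0.06,0,0,0,0,0],[-0.09,0,0,0,0,0],[-0.1,0,0,0,0,0],[-0.1,0,0,0,0,0]],
  ],
)

```text
time: 12.87
tcp_pos: [0.4946, 0.3756, 0.1301]
ee_rot: [0.303, 1.568, 0.959]
ft_force: [0.3, 0.4, 0.1]
gripper_width: 0.203
```

```bash
cat >> h.py <<'E'
TH=np.radians(36.4); DO=np.array([507.1,233.2])
def D(x,y): c,s=np.cos(TH),np.sin(TH); return DO[0]+c*x-s*y, DO[1]+s*x+c*y
E
python3 - <<'E'
from h import *
s=bot.snapshot("wrist");P=cloud(s)
print(D(0,-40))
rolls(s)
plan((*D(0,-40),120,126.4),(*D(0,-40),47,126.4))
E
```

```text
(np.float64(530.836755464148), np.float64(201.00424810576342))
[ 370  173   43  128 2422] {'n': 2362, 'c': array([466.9, 421.3]), 'long_short': array([94.1, 16.2]), 'long_axis_deg': 29.1, 'z': np.float64(12.8), 'zmax': np.float64(14.6)}
[ 449  186   25  124 2018] {'n': 1982, 'c': array([443.2, 464.8]), 'long_short': array([91.5, 17.4]), 'long_axis_deg': 45.1, 'z': np.float64(12.8), 'zmax': np.float64(14.6)}
t 12.92 tcp [493.5 374.7 127.8] psi 127.6 q [ 0.65  0.43 -0.19  0.96  0.   -0.01] w 0.198 F [-0.4 -0.7 -1.1]
(np.float64(530.836755464148), np.float64(201.00424810576342), 120, 126.4) [0.0038, -0.0802, -0.0382, 0.0034, -0.0, -0.0002]
(np.float64(530.836755464148), np.float64(201.00424810576342), 120, 126.4) [0.0038, -0.0806, -0.0374, 0.0034, -0.0, -0.0002]
(np.float64(530.836755464148), np.float64(201.00424810576342), 47, 126.4) [0.073, -0.0, -0.0, -0.0, -0.0, 0.0]
```

Call:
servo_tool(
  increments=[
    [[0.0038,-0.0802,-0.04,0.0034,0,0],[0.0038,-0.0802,-0.04,0.0034,0,0],[0.0038,-0.0802,-0.04,0.0034,0,0],[0.0038,-0.0802,-0.04,0.0034,0,0],[0.0038,-0.0802,-0.04,0.0034,0,0]],
  ],
)

```text
time: 13.33
tcp_pos: [0.5101, 0.2863, 0.1224]
ee_rot: [2.429, 1.568, 3.073]
ft_force: [0.5, 0.6, -0.4]
gripper_width: 0.204
```

Call:
servo_tool(
  increments=[
    [[0.0038,-0.0806,-0.039,0.0034,0,0],[0.0038,-0.0806,-0.039,0.0034,0,0],[0.0038,-0.0806,-0.039,0.0034,0,0],[0.0038,-0.0806,-0.039,0.0034,0,0],[0.0038,-0.0806,-0.039,0.0034,0,0]],
  ],
)

```text
time: 13.75
tcp_pos: [0.5272, 0.1995, 0.1181]
ee_rot: [2.208, 1.567, 2.841]
ft_force: [0.7, 1.3, -0.4]
gripper_width: 0.197
```

Call:
servo_tool(
  increments=[
    [[0.02,0,0,0,0,0],[0.04,0,0,0,0,0],[0.055,0,0,0,0,0],[0.055,0,0,0,0,0],[0.055,0,0,0,0,0]],
  ],
)

```text
time: 14.17
tcp_pos: [0.526, 0.2011, 0.0624]
ee_rot: [2.338, 1.565, 2.974]
ft_force: [0.1, -0.0, -0.4]
gripper_width: 0.203
```

```bash
python3 - <<'E'
from h import *
plan((*D(-3,-40),46,126.4))
s=bot.snapshot("wrist");save(s,"w7"); P=cloud(s)
for n,z0,z1 in (("lips/ribs",.026,.031),("rims",.0325,.037),("all",.013,.037)):
  try:
    q=(P[:,:2]*1000-DO)@np.array([[np.cos(TH),-np.sin(TH)],[np.sin(TH),np.cos(TH)]]); m=(abs(q[:,0])<80)&(abs(q[:,1])<90)&(P[:,2]>z0)&(P[:,2]<z1)
    print(n,m.sum(),q[m].min(0).round(1),q[m].max(0).round(1))
  except Exception as e: print(e)
E
```

```text
t 14.17 tcp [526.  201.1  62.4] psi 126.4 q [ 0.36  0.4  -0.4   0.78  0.   -0.27] w 0.203 F [ 0.1 -0.  -0.4]
(np.float64(528.4220740720804), np.float64(199.22399144595232), 46, 126.4) [0.0164, -0.003, 0.0009, 0.0003, -0.0012, -0.0013]
lips/ribs 5977 [-79.8 -89.9] [64.3 76. ]
rims 3973 [-79.7 -90. ] [50.2 76.9]
all 58045 [-79.9 -90. ] [64.4 77.7]
```

View pics/w7.png

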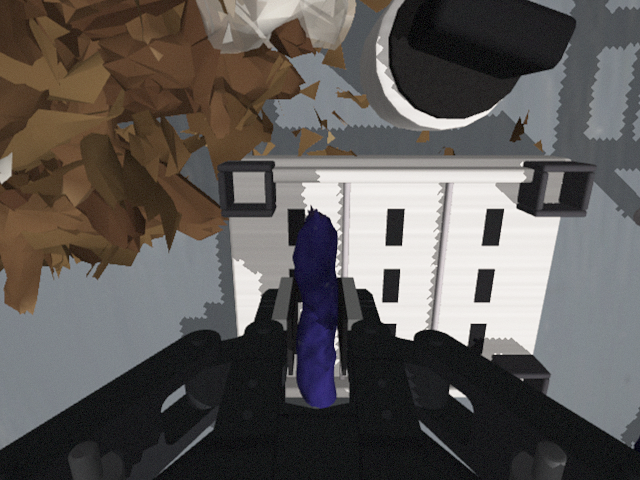

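```bash
cat >> h.py <<'E'
MT=np.array([[np.cos(TH),-np.sin(TH)],[np.sin(TH),np.cos(TH)]])
def dry(P): return (P[:,:2]*1000-DO)@MT
E
python3 - <<'E'
from h import *
s=bot.snapshot("wrist"); im=s["image"].astype(int)
m=((im[...,2]-im[...,0]>12)&(im.sum(2)<330)); Q=cloud(s,m); q=dry(Q); k=(Q[:,2]<.06)&(abs(q[:,0])<75)&(abs(q[:,1])<75); print("roll",np.percentile(q[k],[1,99],axis=0).round(1),np.percentile(Q[k,2]*1000,[5,95]))
v,u=np.nonzero(s["depth"]>0); P=cloud(s); q=dry(P)
# near lip outer edge & near-left socket
for nm,w in (("nl",((u>515)&(u<600)&(v>155)&(v<220))),("nr",((u>215)&(u<280)&(v>155)&(v<220)))):
    k=w&(P[:,2]>.031)&(P[:,2]<.038)&(abs(q[:,0]+50)<16)&(abs(abs(q[:,1])-66)<16); print(nm,k.sum(),np.percentile(q[k],[1,50,99],axis=0).round(1).tolist())
k=(u>300)&(u<500)&(v>150)&(v<190)&(P[:,2]>.025)&(P[:,2]<.031); print("lip",np.percentile(q[k],[1,50,99],axis=0).round(1).tolist()); 
print(np.polyfit(q[k][:,1],q[k][:,0],1))
E
```

```text
roll [[-42.1 -46.1]
 [ 42.5 -29.2]] [47.26282352 53.26905629]
nl 1779 [[-61.8, 53.9], [-51.3, 64.9], [-40.2, 76.1]]
nr 1590 [[-61.8, -79.5], [-49.9, -68.5], [-37.9, -55.5]]
lip [[-59.3, -43.3], [-56.7, -2.0], [-53.6, 39.4]]
[ 4.04007711e-04 -5.66479169e+01]
```

Call:
servo_tool(
  increments=[
    [[0.008,-0.001,0,0,-0.0012,-0.0013],[0.0165,-0.001,0,0,-0.0012,-0.0013],[0.0165,-0.001,0,0,-0.0012,-0.0013],[0.0165,-0.001,0,0,-0.0012,-0.0013]],
  ],
)

```text
time: 14.6
tcp_pos: [0.528, 0.2002, 0.0473]
ee_rot: [-0.397, 1.568, 0.238]
ft_force: [1.0, -0.1, -1.5]
gripper_width: 0.203
```

Call:
servo_tool(
  increments=[
    [[0,0,0,0,0,0],[0,0,0,0,0,0],[0,0,0,0,0,0],[0,0,0,0,0,0]],
  ],
  grip=0.7,
)

```text
time: 14.93
tcp_pos: [0.5279, 0.2001, 0.0474]
ee_rot: [-0.406, 1.568, 0.229]
ft_force: [-0.3, 0.3, -0.2]
gripper_width: 0.3
```

Call:
servo_tool(
  increments=[
    [[-0.02,0,0,0,0,0],[-0.06,0,0,0,0,0],[-0.1,0,0,0,0,0],[-0.1,0,0,0,0,0],[-0.1,0,0,0,0,0]],
  ],
)

```text
time: 15.35
tcp_pos: [0.5298, 0.2008, 0.1504]
ee_rot: [-0.316, 1.562, 0.319]
ft_force: [-0.2, 0.5, -1.6]
gripper_width: 0.303
```

```bash
cat >> h.py <<'E'
def trolls(s):
    im=s["image"].astype(int); m=((im[...,2]-im[...,0]>12)&(im.sum(2)<330)&(s["depth"]>0)).astype(np.uint8)
    k,L,st,ce=cv2.connectedComponentsWithStats(m)
    for i in range(1,k):
        if st[i,4]>60:
            Q=cloud(s,L==i); q=dry(Q)
            if abs(q.mean(0)[0])<80 and abs(q.mean(0)[1])<90: print("in tray x,y 1/99%",np.percentile(q,[1,99],axis=0).round(1).tolist(),"z",np.percentile(Q[:,2]*1000,[5,50,95]).round(1))
E
python3 - <<'E'
from h import *
s=bot.snapshot("wrist"); trolls(s)
plan((466.5,421.4,130,119.3),(466.5,421.4,27,119.3))
E
```

```text
in tray x,y 1/99% [[-41.5, -47.6], [43.0, -30.0]] z [28.4 32.6 34.3]
t 15.4 tcp [528.3 200.2 148.4] psi 126.4 q [ 0.36  0.31 -0.31  0.95 -0.   -0.27] w 0.301 F [-0.3  0.1 -1.1]
(466.5, 421.4, 130, 119.3) [0.0092, 0.1074, 0.0407, 0.0197, 0.0008, 0.0002]
(466.5, 421.4, 130, 119.3) [0.0092, 0.1097, 0.034, 0.0197, 0.0008, 0.0002]
(466.5, 421.4, 27, 119.3) [0.103, 0.0, 0.0, -0.0, 0.0, 0.0]
```

Call:
servo_tool(
  increments=[
    [[0.0092,0.1074,0.0407,0.0197,0,0],[0.0092,0.1074,0.0407,0.0197,0,0],[0.0092,0.1074,0.0407,0.0197,0,0],[0.0092,0.1074,0.0407,0.0197,0,0],[0.0092,0.1074,0.0407,0.0197,0,0]],
  ],
)

```text
time: 15.82
tcp_pos: [0.4957, 0.3115, 0.1373]
ee_rot: [-0.84, 1.569, -0.264]
ft_force: [0.4, -1.8, -0.9]
gripper_width: 0.302
```

Call:
servo_tool(
  increments=[
    [[0.0092,0.1097,0.034,0.0197,0,0],[0.0092,0.1097,0.034,0.0197,0,0],[0.0092,0.1097,0.034,0.0197,0,0],[0.0092,0.1097,0.034,0.0197,0,0],[0.0092,0.1097,0.034,0.0197,0,0]],
  ],
  grip=0.5,
)

```text
time: 16.23
tcp_pos: [0.4637, 0.4217, 0.1265]
ee_rot: [-1.851, 1.568, -1.335]
ft_force: [-0.3, 0.1, -0.5]
gripper_width: 0.502
```

Call:
servo_tool(
  increments=[
    [[0.025,0,0,0,0,0],[0.05,0,0,0,0,0],[0.07,0,0,0,0,0],[0.07,0,0,0,0,0],[0.07,0,0,0,0,0]],
  ],
)

```text
time: 16.65
tcp_pos: [0.4633, 0.4188, 0.0552]
ee_rot: [-2.434, 1.565, -1.92]
ft_force: [0.5, -0.8, 0.6]
gripper_width: 0.494
```

```bash
python3 - <<'E'
from h import *
plan((466.5,421.4,26.5,119.3))
E
```

```text
t 16.65 tcp [463.3 418.8  55.2] psi 119.4 q [ 0.74  0.51 -0.24  0.82 -0.    0.22] w 0.494 F [ 0.5 -0.8  0.6]
(466.5, 421.4, 26.5, 119.3) [0.0287, 0.0008, 0.0042, 0.0008, -0.0015, 0.0013]
```

Call:
servo_tool(
  increments=[
    [[0.015,0.0008,0.0042,0,-0.0015,0.0013],[0.0287,0.0008,0.0042,0,-0.0015,0.0013],[0.0287,0.0008,0.0042,0,-0.0015,0.0013],[0.0287,0.0008,0.0042,0,-0.0015,0.0013]],
  ],
)

```text
time: 16.98
tcp_pos: [0.467, 0.4208, 0.0275]
ee_rot: [-0.382, 1.571, 0.13]
ft_force: [-0.2, 0.3, 1.1]
gripper_width: 0.503
```

Call:
servo_tool(
  increments=[
    [[0,0,0,0,0,0],[0,0,0,0,0,0],[0,0,0,0,0,0],[0,0,0,0,0,0],[0,0,0,0,0,0]],
  ],
  grip=1,
)

```text
time: 17.4
tcp_pos: [0.4681, 0.4214, 0.0295]
ee_rot: [0.013, 1.568, 0.526]
ft_force: [-0.5, -1.2, 6.9]
gripper_width: 0.16
```

Call:
servo_tool(
  increments=[
    [[-0.03,0,0,0,0,0],[-0.06,0,0,0,0,0],[-0.09,0,0,0,0,0],[-0.09,0,0,0,0,0],[-0.09,0,0,0,0,0]],
  ],
)

```text
time: 17.82
tcp_pos: [0.4694, 0.4228, 0.1227]
ee_rot: [0.149, 1.562, 0.663]
ft_force: [0.8, 0.5, -0.6]
gripper_width: 0.155
```

```bash
python3 - <<'E'
from h import *
plan((*D(0,0),110,126.4),(*D(0,0),62,126.4))
E
```

```text
t 17.82 tcp [469.4 422.8 122.7] psi 119.4 q [ 0.73  0.44 -0.17  0.95 -0.    0.22] w 0.155 F [ 0.8  0.5 -0.6]
(np.float64(507.1), np.float64(233.2), 110, 126.4) [0.006, -0.0918, -0.0302, -0.0195, 0.0014, -0.0001]
(np.float64(507.1), np.float64(233.2), 110, 126.4) [0.0062, -0.0898, -0.0357, -0.0195, 0.0014, -0.0001]
(np.float64(507.1), np.float64(233.2), 62, 126.4) [0.048, -0.0, -0.0, -0.0, -0.0, -0.0]
```

Call:
servo_tool(
  increments=[
    [[0.006,-0.0918,-0.0302,-0.0195,0.001,0],[0.006,-0.0918,-0.0302,-0.0195,0.001,0],[0.006,-0.0918,-0.0302,-0.0195,0.001,0],[0.006,-0.0918,-0.0302,-0.0195,0.001,0],[0.006,-0.0918,-0.0302,-0.0195,0.001,0]],
  ],
)

```text
time: 18.23
tcp_pos: [0.4879, 0.3272, 0.1156]
ee_rot: [0.308, 1.566, 0.88]
ft_force: [-0.5, 1.1, -0.9]
gripper_width: 0.156
```

Call:
servo_tool(
  increments=[
    [[0.006,-0.0898,-0.0357,-0.0195,0.001,0],[0.006,-0.0898,-0.0357,-0.0195,0.001,0],[0.006,-0.0898,-0.0357,-0.0195,0.001,0],[0.006,-0.0898,-0.0357,-0.0195,0.001,0],[0.006,-0.0898,-0.0357,-0.0195,0.001,0]],
  ],
)

```text
time: 18.65
tcp_pos: [0.5066, 0.233, 0.1091]
ee_rot: [1.024, 1.568, 1.657]
ft_force: [0.4, 1.3, -0.8]
gripper_width: 0.158
```

Call:
servo_tool(
  increments=[
    [[0.02,0,0,0,0,0],[0.04,0,0,0,0,0],[0.042,0,0,0,0,0],[0.042,0,0,0,0,0]],
  ],
)

```text
time: 18.98
tcp_pos: [0.5053, 0.2342, 0.066]
ee_rot: [1.941, 1.567, 2.576]
ft_force: [-0.5, -0.2, -0.1]
gripper_width: 0.159
```

```bash
python3 - <<'E'
from h import *
plan((*D(0,0),46.5,126.4)); s=bot.snapshot("wrist"); trolls(s); save(s,"w8")
E
```

```text
t 18.98 tcp [505.3 234.2  66. ] psi 126.4 q [ 0.43  0.38 -0.41  0.78  0.   -0.2 ] w 0.159 F [-0.5 -0.2 -0.1]
(np.float64(507.1), np.float64(233.2), 46.5, 126.4) [0.0195, -0.0019, 0.0009, -0.0001, -0.0004, -0.001]
in tray x,y 1/99% [[-41.8, -46.5], [23.5, -28.8]] z [27.6 32.6 34.5]
in tray x,y 1/99% [[-46.5, -4.7], [40.8, 8.8]] z [46.2 49.4 51. ]
```

View pics/w8.png

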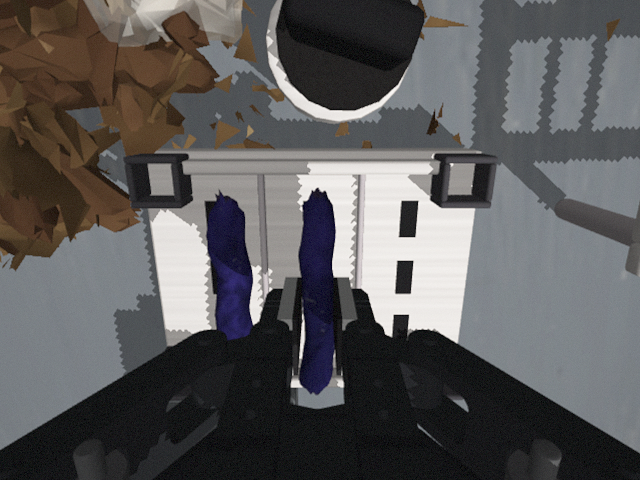

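Call:
servo_tool(
  increments=[
    [[0.009,-0.002,0.003,0,0,-0.001],[0.0175,-0.002,0.003,0,0,-0.001],[0.0175,-0.002,0.003,0,0,-0.001],[0.0175,-0.002,0.003,0,0,-0.001]],
  ],
)

```text
time: 19.37
tcp_pos: [0.5093, 0.2345, 0.0491]
ee_rot: [-2.677, 1.57, -2.043]
ft_force: [0.2, -0.4, -0.3]
gripper_width: 0.158
```

Call:
servo_tool(
  increments=[
    [[0,0,0,0,0,0],[0,0,0,0,0,0],[0,0,0,0,0,0],[0,0,0,0,0,0]],
  ],
  grip=0.7,
)

```text
time: 19.7
tcp_pos: [0.5095, 0.2345, 0.0494]
ee_rot: [-1.205, 1.571, -0.571]
ft_force: [-0.6, 0.3, -0.5]
gripper_width: 0.295
```

Call:
servo_tool(
  increments=[
    [[-0.02,0,0,0,0,0],[-0.05,0,0,0,0,0],[-0.08,0,0,0,0,0],[-0.08,0,0,0,0,0],[-0.08,0,0,0,0,0]],
  ],
)

```text
time: 20.12
tcp_pos: [0.5112, 0.2352, 0.1317]
ee_rot: [-0.248, 1.566, 0.386]
ft_force: [-0.3, 0.2, -0.6]
gripper_width: 0.301
```

```bash
python3 - <<'E'
from h import *
s=bot.snapshot("wrist"); trolls(s)
plan((444,465.6,120,134.5),(444,465.6,55,134.5))
s=bot.snapshot("top"); print("rack",rect(cloud(s),np.array((.322,.34)),.14,.055,.07)[0])
E
```

```text
in tray x,y 1/99% [[-41.6, -46.9], [36.3, -29.1]] z [28.1 32.6 34.5]
in tray x,y 1/99% [[-42.8, -6.9], [45.2, 7.1]] z [27.4 30.8 32.6]
t 20.17 tcp [510.  234.7 130.1] psi 126.3 q [ 0.43  0.32 -0.33  0.91 -0.   -0.2 ] w 0.297 F [-0.4  0.5  0.1]
(444, 465.6, 120, 134.5) [0.0051, 0.1126, 0.0418, -0.0226, 0.0003, 0.0001]
(444, 465.6, 120, 134.5) [0.0051, 0.1093, 0.0497, -0.0226, 0.0003, 0.0001]
(444, 465.6, 55, 134.5) [0.065, 0.0, -0.0, 0.0, 0.0, 0.0]
rack {'n': 2855, 'c': array([324. , 339.1]), 'long_short': array([152.7, 124.2]), 'long_axis_deg': -51.4, 'z': np.float64(62.4), 'zmax': np.float64(65.0)}
```

Call:
servo_tool(
  increments=[
    [[0.005,0.1126,0.0418,-0.0226,0,0],[0.005,0.1126,0.0418,-0.0226,0,0],[0.005,0.1126,0.0418,-0.0226,0,0],[0.005,0.1126,0.0418,-0.0226,0,0],[0.005,0.1126,0.0418,-0.0226,0,0]],
  ],
)

```text
time: 20.63
tcp_pos: [0.4745, 0.3507, 0.1221]
ee_rot: [-3.093, 1.568, -2.384]
ft_force: [-0.5, -0.5, 0.0]
gripper_width: 0.299
```

Call:
servo_tool(
  increments=[
    [[0.005,0.1093,0.0497,-0.0226,0,0],[0.005,0.1093,0.0497,-0.0226,0,0],[0.005,0.1093,0.0497,-0.0226,0,0],[0.005,0.1093,0.0497,-0.0226,0,0],[0.005,0.1093,0.0497,-0.0226,0,0]],
  ],
  grip=0.5,
)

```text
time: 21.05
tcp_pos: [0.4403, 0.4659, 0.1155]
ee_rot: [-3.041, 1.565, -2.259]
ft_force: [-0.2, -0.9, 0.3]
gripper_width: 0.504
```

Call:
servo_tool(
  increments=[
    [[0.025,0,0,0,0,0],[0.05,0,0,0,0,0],[0.06,0,0,0,0,0],[0.06,0,0,0,0,0],[0.06,0,0,0,0,0]],
  ],
)

```text
time: 21.47
tcp_pos: [0.4403, 0.4638, 0.0551]
ee_rot: [-3.022, 1.563, -2.242]
ft_force: [-0.7, 0.9, 0.2]
gripper_width: 0.498
```

```bash
python3 - <<'E'
from h import *
s=bot.snapshot("wrist"); rolls(s)
plan((443.5,465.3,28,134.5))
E
```

```text
[ 298  193   34  172 3732] {'n': 3693, 'c': array([443.3, 465.3]), 'long_short': array([91.9, 16.3]), 'long_axis_deg': 44.6, 'z': np.float64(12.9), 'zmax': np.float64(14.6)}
t 21.52 tcp [441.  464.9  56.3] psi 134.7 q [ 0.81  0.53 -0.2   0.84 -0.    0.03] w 0.5 F [0.9 0.4 1. ]
(443.5, 465.3, 28, 134.5) [0.0283, -0.0015, 0.0022, 0.0011, -0.0016, 0.0002]
```

Call:
servo_tool(
  increments=[
    [[0.015,-0.0015,0.0022,0,-0.0016,0],[0.0283,-0.0015,0.0022,0,-0.0016,0],[0.0283,-0.0015,0.0022,0,-0.0016,0],[0.0283,-0.0015,0.0022,0,-0.0016,0]],
  ],
)

```text
time: 21.85
tcp_pos: [0.4438, 0.4651, 0.0289]
ee_rot: [-1.446, 1.57, -0.666]
ft_force: [-0.2, -0.2, 0.5]
gripper_width: 0.497
```

Call:
servo_tool(
  increments=[
    [[0,0,0,0,0,0],[0,0,0,0,0,0],[0,0,0,0,0,0],[0,0,0,0,0,0],[0,0,0,0,0,0]],
  ],
  grip=1,
)

```text
time: 22.27
tcp_pos: [0.4446, 0.466, 0.0307]
ee_rot: [-0.329, 1.568, 0.451]
ft_force: [0.5, -0.9, 5.2]
gripper_width: 0.168
```

Call:
servo_tool(
  increments=[
    [[-0.03,0,0,0,0,0],[-0.06,0,0,0,0,0],[-0.09,0,0,0,0,0],[-0.09,0,0,0,0,0],[-0.09,0,0,0,0,0]],
  ],
)

```text
time: 22.68
tcp_pos: [0.4459, 0.4674, 0.1239]
ee_rot: [-0.091, 1.562, 0.689]
ft_force: [-0.3, 0.2, -0.7]
gripper_width: 0.17
```

```bash
python3 - <<'E'
from h import *
plan((*D(0,40),110,126.4),(*D(0,40),66,126.4))
E
```

```text
t 22.68 tcp [445.9 467.4 123.9] psi 134.7 q [ 0.81  0.47 -0.13  0.96 -0.    0.03] w 0.17 F [-0.3  0.2 -0.7]
(np.float64(483.36324453585195), np.float64(265.3957518942366), 110, 126.4) [0.0065, -0.085, -0.0578, 0.023, 0.0013, 0.0]
(np.float64(483.36324453585195), np.float64(265.3957518942366), 110, 126.4) [0.0067, -0.089, -0.0515, 0.023, 0.0013, 0.0]
(np.float64(483.36324453585195), np.float64(265.3957518942366), 66, 126.4) [0.044, -0.0, 0.0, 0.0, 0.0, -0.0]
```

Call:
servo_tool(
  increments=[
    [[0.0065,-0.085,-0.0578,0.023,0.001,0],[0.0065,-0.085,-0.0578,0.023,0.001,0],[0.0065,-0.085,-0.0578,0.023,0.001,0],[0.0065,-0.085,-0.0578,0.023,0.001,0],[0.0065,-0.085,-0.0578,0.023,0.001,0]],
  ],
)

```text
time: 23.1
tcp_pos: [0.4642, 0.365, 0.116]
ee_rot: [0.041, 1.567, 0.747]
ft_force: [0.4, 0.8, -0.5]
gripper_width: 0.165
```

Call:
servo_tool(
  increments=[
    [[0.0065,-0.089,-0.0515,0.023,0.001,0],[0.0065,-0.089,-0.0515,0.023,0.001,0],[0.0065,-0.089,-0.0515,0.023,0.001,0],[0.0065,-0.089,-0.0515,0.023,0.001,0],[0.0065,-0.089,-0.0515,0.023,0.001,0]],
  ],
)

```text
time: 23.52
tcp_pos: [0.4827, 0.264, 0.1088]
ee_rot: [1.599, 1.57, 2.232]
ft_force: [-0.1, 0.6, 0.3]
gripper_width: 0.164
```

Call:
servo_tool(
  increments=[
    [[0.02,0,0,0,0,0],[0.04,0,0,0,0,0],[0.042,0,0,0,0,0],[0.042,0,0,0,0,0]],
  ],
)

```text
time: 23.85
tcp_pos: [0.4814, 0.265, 0.0657]
ee_rot: [2.531, 1.568, -3.118]
ft_force: [-0.1, 0.2, 0.1]
gripper_width: 0.172
```

```bash
python3 - <<'E'
from h import *
plan((*D(0,40),48.5,126.4)); s=bot.snapshot("wrist"); trolls(s)
E
```

```text
t 23.85 tcp [481.4 265.   65.7] psi 126.4 q [ 0.5   0.37 -0.43  0.77  0.   -0.13] w 0.172 F [-0.1  0.2  0.1]
(np.float64(483.36324453585195), np.float64(265.3957518942366), 48.5, 126.4) [0.0172, -0.0009, 0.0019, -0.0002, -0.0008, -0.0006]
in tray x,y 1/99% [[-47.1, 34.2], [38.2, 48.3]] z [44.5 47.9 49.6]
in tray x,y 1/99% [[-43.1, -5.7], [23.4, 8.1]] z [26.4 30.7 32.5]
in tray x,y 1/99% [[-41.6, -45.4], [32.4, -28.9]] z [26.1 32.5 34.4]
```

Call:
servo_tool(
  increments=[
    [[0.009,0,0.0025,0,0,0],[0.016,0,0.0025,0,0,0],[0.016,0,0.0025,0,0,0],[0.016,0,0.0025,0,0,0]],
  ],
)

```text
time: 24.23
tcp_pos: [0.484, 0.2667, 0.0505]
ee_rot: [2.317, 1.569, 2.951]
ft_force: [0.2, 0.7, -0.5]
gripper_width: 0.169
```

Call:
servo_tool(
  increments=[
    [[0,0,0,0,0,0],[0,0,0,0,0,0],[0,0,0,0,0,0],[0,0,0,0,0,0]],
  ],
  grip=0.7,
)

```text
time: 24.57
tcp_pos: [0.4842, 0.2667, 0.0507]
ee_rot: [2.147, 1.569, 2.781]
ft_force: [-0.1, -0.4, -0.3]
gripper_width: 0.3
```

Call:
servo_tool(
  increments=[
    [[-0.03,0,0,0,0,0],[-0.07,0,0,0,0,0],[-0.11,0,0,0,0,0],[-0.14,0,0,0,0,0],[-0.14,0,0,0,0,0]],
  ],
)

```text
time: 24.98
tcp_pos: [0.488, 0.2685, 0.198]
ee_rot: [0.005, 1.561, 0.64]
ft_force: [1.3, 1.1, 0.4]
gripper_width: 0.297
```

```bash
python3 - <<'E'
from h import *
s=bot.snapshot("wrist"); trolls(s);save(s,"w9")
v,u=np.nonzero(s["depth"]>0); P=cloud(s); q=dry(P)
for sx in (-1,1):
  for sy in (-1,1):
    k=(P[:,2]>.0325)&(P[:,2]<.0365)&(abs(q[:,0]-sx*50)<14)&(abs(q[:,1]-sy*66)<14)
    if k.sum()>50: print(sx,sy,k.sum(),np.percentile(q[k],[1,99],axis=0).mean(0).round(1),np.percentile(q[k],[1,99],axis=0).round(1).tolist())
for c in ["top","scene"]:
    s=bot.snapshot(c); P=cloud(s); print(rect(P,np.array((.324,.339)),.14,.055,.07)[0],rect(P,np.array((.324,.339)),.07,.082,.1)[0])
plan((324.2,339.1,190,38.5),(324.2,339.1,115,38.5))
E
```

```text
in tray x,y 1/99% [[-42.9, -6.3], [45.8, 7.3]] z [26.9 30.8 32.7]
in tray x,y 1/99% [[-43.9, 34.1], [42.5, 48.4]] z [27.1 30.8 32.7]
in tray x,y 1/99% [[-41.1, -46.1], [43.8, -29.8]] z [27.5 32.5 34.4]
-1 -1 483 [-49.3 -67.6] [[-61.6, -79.8], [-37.0, -55.4]]
-1 1 389 [-51.1  65.3] [[-61.4, 54.5], [-40.7, 76.1]]
1 -1 386 [ 50.7 -65.3] [[37.8, -77.2], [63.6, -53.4]]
1 1 308 [48.6 65.1] [[37.9, 54.3], [59.3, 76.0]]
{'n': 2855, 'c': array([324.1, 339. ]), 'long_short': array([152.4, 124.2]), 'long_axis_deg': -51.4, 'z': np.float64(62.4), 'zmax': np.float64(65.1)} {'n': 330, 'c': array([324.5, 338.9]), 'long_short': array([63.9, 14.2]), 'long_axis_deg': -51.7, 'z': np.float64(90.4), 'zmax': np.float64(93.3)}
{'n': 5094, 'c': array([324.8, 339.6]), 'long_short': array([152.6, 126.3]), 'long_axis_deg': -51.6, 'z': np.float64(61.6), 'zmax': np.float64(63.8)} {'n': 592, 'c': array([324. , 338.8]), 'long_short': array([63.5, 15.2]), 'long_axis_deg': -52.4, 'z': np.float64(89.5), 'zmax': np.float64(91.7)}
t 25.13 tcp [484.4 266.6 190.7] psi 126.3 q [ 0.5   0.26 -0.27  1.04  0.   -0.13] w 0.303 F [-0.4 -0.2 -0.8]
(324.2, 339.1, 190, 38.5) [0.0003, 0.0511, -0.0287, 0.1627, -0.0002, -0.0001]
(324.2, 339.1, 190, 38.5) [0.0003, 0.0306, -0.05, 0.1627, -0.0002, -0.0001]
(324.2, 339.1, 190, 38.5) [0.0003, 0.0022, -0.0586, 0.1627, -0.0002, -0.0001]
(324.2, 339.1, 115, 38.5) [0.075, 0.0, -0.0, -0.0, -0.0, 0.0]
```

View pics/w9.png

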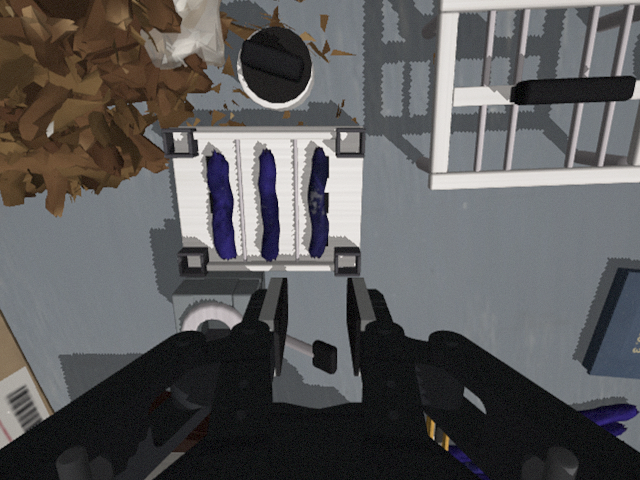

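Call:
servo_tool(
  increments=[
    [[0,0.0511,-0.0287,0.1627,0,0],[0,0.0511,-0.0287,0.1627,0,0],[0,0.0511,-0.0287,0.1627,0,0],[0,0.0511,-0.0287,0.1627,0,0],[0,0.0511,-0.0287,0.1627,0,0]],
  ],
  grip=0.5,
)

```text
time: 25.55
tcp_pos: [0.4295, 0.2902, 0.1889]
ee_rot: [-3.017, 1.567, -2.896]
ft_force: [-0.3, 0.9, 0.3]
gripper_width: 0.497
```

Call:
servo_tool(
  increments=[
    [[0,0.0306,-0.05,0.1627,0,0],[0,0.0306,-0.05,0.1627,0,0],[0,0.0306,-0.05,0.1627,0,0],[0,0.0306,-0.05,0.1627,0,0],[0,0.0306,-0.05,0.1627,0,0]],
  ],
)

```text
time: 25.97
tcp_pos: [0.3753, 0.3141, 0.1878]
ee_rot: [-2.338, 1.564, -2.73]
ft_force: [0.0, 0.9, 0.2]
gripper_width: 0.501
```

Call:
servo_tool(
  increments=[
    [[0,0.0022,-0.0586,0.1627,0,0],[0,0.0022,-0.0586,0.1627,0,0],[0,0.0022,-0.0586,0.1627,0,0],[0,0.0022,-0.0586,0.1627,0,0],[0,0.0022,-0.0586,0.1627,0,0]],
  ],
)

```text
time: 26.38
tcp_pos: [0.3216, 0.3382, 0.1872]
ee_rot: [-1.75, 1.563, -2.651]
ft_force: [0.1, -0.2, 0.0]
gripper_width: 0.499
```

Call:
servo_tool(
  increments=[
    [[0.025,0,0,0,0,0],[0.05,0,0,0,0,0],[0.06,0,0,0,0,0],[0.06,0,0,0,0,0],[0.06,0,0,0,0,0]],
  ],
)

```text
time: 26.8
tcp_pos: [0.321, 0.3374, 0.1269]
ee_rot: [-1.69, 1.561, -2.59]
ft_force: [0.4, 0.4, 1.0]
gripper_width: 0.5
```

```bash
python3 - <<'E'
from h import *
for c in ["wrist","scene"]:
    s=bot.snapshot(c); P=cloud(s); print(rect(P,np.array((.324,.339)),.07,.084,.095)[0])
plan((324.3,339,93,38.5))
E
```

```text
{'n': 3664, 'c': array([323.7, 339.1]), 'long_short': array([64.1, 14. ]), 'long_axis_deg': -51.2, 'z': np.float64(91.3), 'zmax': np.float64(92.4)}
{'n': 248, 'c': array([324.9, 338.1]), 'long_short': array([61.6, 13.9]), 'long_axis_deg': -52.0, 'z': np.float64(89.6), 'zmax': np.float64(91.9)}
t 26.9 tcp [321.9 338.4 128.2] psi 38.4 q [ 0.81  0.17 -0.55  0.86  0.    1.71] w 0.499 F [0.  0.3 0. ]
(324.3, 339, 93, 38.5) [0.0352, 0.0025, 0.0011, -0.0006, -0.0005, 0.002]
```

Call:
servo_tool(
  increments=[
    [[0.018,0.002,0,0,0,0.002],[0.035,0.002,0,0,0,0.002],[0.035,0.002,0,0,0,0.002],[0.035,0.002,0,0,0,0.002]],
  ],
)

```text
time: 27.23
tcp_pos: [0.3232, 0.3395, 0.0937]
ee_rot: [-2.826, 1.569, 2.557]
ft_force: [-0.6, 0.3, 0.6]
gripper_width: 0.499
```

Call:
servo_tool(
  increments=[
    [[0,0,0,0,0,0],[0,0,0,0,0,0],[0,0,0,0,0,0],[0,0,0,0,0,0],[0,0,0,0,0,0]],
  ],
  grip=1,
)

```text
time: 27.65
tcp_pos: [0.324, 0.3403, 0.0951]
ee_rot: [2.35, 1.568, 1.45]
ft_force: [-0.8, -1.4, 5.6]
gripper_width: 0.152
```

Call:
servo_tool(
  increments=[
    [[-0.02,0,0,0,0,0],[-0.04,0,0,0,0,0],[-0.07,0,0,0,0,0],[-0.1,0,0,0,0,0],[-0.1,0,0,0,0,0]],
  ],
)

```text
time: 28.07
tcp_pos: [0.3261, 0.3423, 0.2007]
ee_rot: [1.86, 1.56, 0.96]
ft_force: [2.1, 1.1, -2.0]
gripper_width: 0.145
```

```bash
python3 - <<'E'
from h import *
for c in ["scene","top"]:
    s=bot.snapshot(c); P=cloud(s); print(rect(P,np.array((.326,.34)),.14,.145,.174)[0])
plan((*D(0,0),200,36.4))
E
```

```text
{'n': 5563, 'c': array([327.2, 341.6]), 'long_short': array([152.1, 126.1]), 'long_axis_deg': -51.6, 'z': np.float64(166.8), 'zmax': np.float64(169.1)}
{'n': 1918, 'c': array([326.1, 340.6]), 'long_short': array([152.1, 124.1]), 'long_axis_deg': -51.6, 'z': np.float64(165.5), 'zmax': np.float64(167.7)}
t 28.17 tcp [324.5 340.7 196.2] psi 38.4 q [ 0.81  0.1  -0.45  1.01  0.    1.71] w 0.146 F [ 0.4 -0.9 -3.8]
(np.float64(507.1), np.float64(233.2), 200, 36.4) [-0.002, 0.0381, 0.0988, 0.0057, -0.0004, -0.0007]
(np.float64(507.1), np.float64(233.2), 200, 36.4) [-0.0019, 0.0398, 0.0982, 0.0057, -0.0004, -0.0007]
```

Call:
servo_tool(
  increments=[
    [[-0.002,0.0381,0.0988,0.0057,0,0],[-0.002,0.0381,0.0988,0.0057,0,0],[-0.002,0.0381,0.0988,0.0057,0,0],[-0.002,0.0381,0.0988,0.0057,0,0],[-0.002,0.0381,0.0988,0.0057,0,0]],
  ],
)

```text
time: 28.58
tcp_pos: [0.4156, 0.2856, 0.1961]
ee_rot: [2.75, 1.568, 1.83]
ft_force: [-0.7, -0.2, -2.8]
gripper_width: 0.151
```

Call:
servo_tool(
  increments=[
    [[-0.002,0.0398,0.0982,0.0057,0,0],[-0.002,0.0398,0.0982,0.0057,0,0],[-0.002,0.0398,0.0982,0.0057,0,0],[-0.002,0.0398,0.0982,0.0057,0,0],[-0.002,0.0398,0.0982,0.0057,0,0]],
  ],
)

```text
time: 29.0
tcp_pos: [0.5058, 0.2312, 0.1963]
ee_rot: [-2.751, 1.566, 2.594]
ft_force: [-0.4, 0.8, -3.4]
gripper_width: 0.15
```

Call:
servo_tool(
  increments=[
    [[0.02,0,0,0,0,0],[0.035,0,0,0,0,0],[0.035,0,0,0,0,0],[0.035,0,0,0,0,0]],
  ],
)

```text
time: 29.33
tcp_pos: [0.5032, 0.2317, 0.1602]
ee_rot: [-2.364, 1.563, 2.981]
ft_force: [0.3, 0.4, -2.1]
gripper_width: 0.145
```

```bash
cat >> h.py <<'E'
def rackfit(P,z0,z1):
    m=(P[:,2]>z0)&(P[:,2]<z1)&(np.hypot(*(P[:,:2]*1000-DO).T)<110); Q=P[m]
    a=np.c_[Q[:,:2]-Q[:,:2].mean(0),np.ones(len(Q))]
    for _ in range(4):
        c=np.linalg.lstsq(a,Q[:,2],rcond=None)[0]; r=Q[:,2]-a@c; k=abs(r)<.002; Q,a=Q[k],a[k]
    (ct,sz,an)=cv2.minAreaRect((Q[:,:2]*1000).astype(np.float32))
    print("rack c",np.round(ct,1),"dryer frame",((np.array(ct)-DO)@MT).round(1),"size",np.round(sz,1),"ang",round(an,2),"z",(c[2]*1000).round(1),"tilt xy",c[:2].round(4))
E
python3 - <<'E'
from h import *
plan((*D(0,0),160,36.4))
for c in ["scene","top","wrist"]:
    s=bot.snapshot(c); P=cloud(s)
    try: rackfit(P,.115,.145)
    except Exception as e: print(e)
save(s,"w10")
E
```

```text
t 29.33 tcp [503.2 231.7 160.2] psi 36.3 q [ 0.43  0.29 -0.31  0.98  0.    1.37] w 0.145 F [ 0.3  0.4 -2.1]
(np.float64(507.1), np.float64(233.2), 160, 36.4) [0.0002, 0.004, 0.0011, -0.0006, -0.0017, 0.0017]
rack c [503.4 230.5] dryer frame [-4.6  0.1] size [126.9 152.4] ang 35.91 z 126.6 tilt xy [-0.0072  0.    ]
rack c [492.6 247. ] dryer frame [-3.5 19.7] size [124.  111.7] ang 36.47 z 128.4 tilt xy [-0.0111  0.0049]
rack c [502.  234.5] dryer frame [-3.3  4.1] size [124.3 142. ] ang 36.48 z 129.8 tilt xy [-0.0071  0.0058]
```

View pics/w10.png

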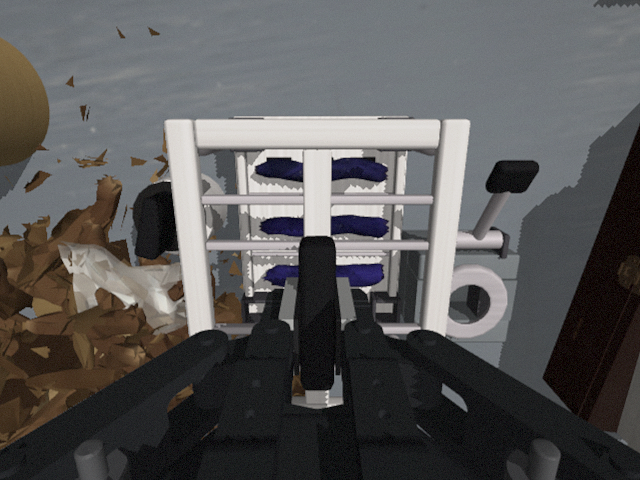

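Call:
servo_tool(
  increments=[
    [[0,0.0033,0,-0.0006,-0.0017,0.0017],[0.01,0.0033,0,-0.0006,-0.0017,0.0017],[0.02,0.0033,0,-0.0006,-0.0017,0.0017],[0.02,0.0033,0,-0.0006,-0.0017,0.0017],[0.02,0.0033,0,-0.0006,-0.0017,0.0017]],
  ],
)

```text
time: 29.9
tcp_pos: [0.5073, 0.2336, 0.1411]
ee_rot: [1.252, 1.568, 0.315]
ft_force: [-0.2, -0.5, -3.6]
gripper_width: 0.149
```

Call:
servo_tool(
  increments=[
    [[0,0,0,0,0,0],[0,0,0,0,0,0]],
  ],
)

```text
time: 30.07
tcp_pos: [0.5071, 0.2334, 0.1408]
ee_rot: [1.215, 1.569, 0.279]
ft_force: [0.2, -0.3, -3.6]
gripper_width: 0.15
```

```bash
python3 - <<'E'
from h import *
plan((*D(-.7,1),139,36.4))
for c in ["scene","top","wrist"]:
    s=bot.snapshot(c); P=cloud(s)
    rackfit(P,.095,.120)
    if c=="scene": cv2.imwrite("pics/s11.png",cv2.resize(s["image"][210:370,290:450,::-1],None,fx=3.5,fy=3.5,interpolation=cv2.INTER_CUBIC))
E
```

```text
t 30.07 tcp [507.1 233.4 140.8] psi 36.3 q [ 0.43  0.31 -0.33  0.93 -0.    1.37] w 0.15 F [ 0.2 -0.3 -3.6]
(np.float64(505.94315545524717), np.float64(233.5895005767333), 139, 36.4) [0.0018, -0.0009, -0.0008, -0.0003, 0.0002, -0.0006]
rack c [507.9 232.7] dryer frame [ 0.3 -0.9] size [126.3 152.2] ang 36.23 z 107.2 tilt xy [0.0017 0.0003]
rack c [484.9 263.1] dryer frame [-0.1 37.3] size [123.9  75.3] ang 36.51 z 107.8 tilt xy [-0.0053  0.0078]
rack c [504.5 236. ] dryer frame [-0.4  3.8] size [124.2 142.1] ang 36.5 z 108.8 tilt xy [-0.0017  0.0042]
```

View pics/s11.png

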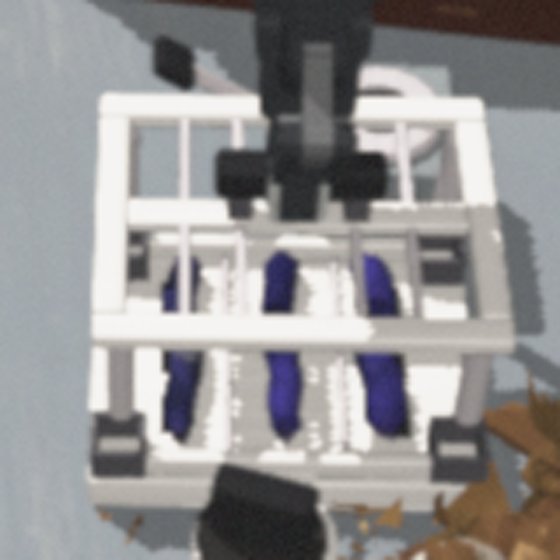

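Call:
servo_tool(
  increments=[
    [[0.005,0.0005,-0.0005,0,0,0],[0.01,0.001,-0.0005,0,0,0],[0.015,0.001,-0.0005,0,0,0],[0.015,0,-0.0005,0,0,0],[0.015,0,-0.0005,0,0,0]],
  ],
)

```text
time: 30.63
tcp_pos: [0.5065, 0.2337, 0.1255]
ee_rot: [1.105, 1.57, 0.169]
ft_force: [-1.5, 0.6, -1.6]
gripper_width: 0.149
```

```bash
python3 - <<'E'
from h import *
plan((*D(-.5,.8),122,36.4)); print(bot.sense()["ft_torque"].round(2))
E
```

```text
t 30.63 tcp [506.5 233.7 125.5] psi 36.3 q [ 0.43  0.32 -0.35  0.9  -0.    1.37] w 0.149 F [-1.5  0.6 -1.6]
(np.float64(506.2228179920391), np.float64(233.54720559458286), 122, 36.4) [0.0035, -0.0003, -0.0, -0.0003, 0.0002, -0.0003]
[-0.    0.04  0.01]
```

Call:
servo_tool(
  increments=[
    [[0.003,0,0,0,0,0],[0.006,0,0,0,0,0],[0.006,0,0,0,0,0]],
  ],
)

```text
time: 30.88
tcp_pos: [0.5062, 0.2335, 0.1189]
ee_rot: [0.581, 1.57, -0.356]
ft_force: [-0.6, -0.7, -3.2]
gripper_width: 0.146
```

Call:
servo_tool(
  increments=[
    [[0.003,0,0,0,0,0],[0.005,0,0,0,0,0],[0.005,0,0,0,0,0]],
  ],
)

```text
time: 31.13
tcp_pos: [0.5061, 0.2334, 0.1135]
ee_rot: [0.045, 1.57, -0.891]
ft_force: [0.2, 1.0, -3.8]
gripper_width: 0.149
```

```bash
python3 - <<'E'
from h import *
plan((*D(-.5,.8),112,36.4)); print(bot.sense()["ft_torque"].round(2))
s=bot.snapshot("scene"); rackfit(cloud(s),.07,.097)
E
```

```text
t 31.13 tcp [506.1 233.4 113.5] psi 36.3 q [ 0.43  0.33 -0.36  0.88 -0.    1.37] w 0.149 F [ 0.2  1.  -3.8]
(np.float64(506.2228179920391), np.float64(233.54720559458286), 112, 36.4) [0.0015, 0.0002, -0.0, -0.0003, 0.0001, -0.0]
[-0.02 -0.01  0.07]
rack c [505.5 231.7] dryer frame [-2.2 -0.3] size [208.4 152. ] ang 36.41 z 79.7 tilt xy [0.0075 0.005 ]
```

Call:
servo_tool(
  increments=[
    [[0.001,0,0,0,0,0],[0.002,0,0,0,0,0],[0.002,0,0,0,0,0]],
  ],
)

```text
time: 31.43
tcp_pos: [0.5064, 0.2335, 0.1131]
ee_rot: [0.987, 1.57, 0.051]
ft_force: [-3.2, -2.2, 7.9]
gripper_width: 0.15
```

Call:
servo_tool(
  increments=[
    [[0,0,0,0,0,0],[0,0,0,0,0,0],[0,0,0,0,0,0],[0,0,0,0,0,0],[0,0,0,0,0,0]],
  ],
  grip=0.55,
)

```text
time: 31.85
tcp_pos: [0.5064, 0.2336, 0.113]
ee_rot: [1.044, 1.57, 0.107]
ft_force: [-0.4, -0.8, -0.6]
gripper_width: 0.449
```

Call:
servo_tool(
  increments=[
    [[-0.02,0,0,0,0,0],[-0.06,0,0,0,0,0],[-0.1,0,0,0,0,0],[-0.12,0,0,0,0,0],[-0.12,0,0,0,0,0]],
  ],
)

```text
time: 32.27
tcp_pos: [0.5091, 0.2349, 0.2386]
ee_rot: [1.328, 1.561, 0.391]
ft_force: [1.0, 0.1, 0.5]
gripper_width: 0.449
```

```bash
python3 - <<'E'
from h import *
plan((*D(0,0),220,36.4))
for c in ["wrist","scene","top"]:
    s=bot.snapshot(c); P=cloud(s); rackfit(P,.072,.088); q=dry(P)
    print("pad",[(np.round(world(s,r["point"])*1000,1),round(r["confidence"],2)) for r in bot.search_frame(s,"lever_tip")[:2]])
    Q=P[(abs(q[:,0]-100)<22)&(q[:,1]>5)&(q[:,1]<60)&(P[:,2]>.06)&(P[:,2]<.11)]; 
    if len(Q): d=dry(Q); k=d[:,1]>18; print(d[k].min(0),d[k].max(0),Q[k,2].max())
    save(s,c+"12")
E
```

```text
t 32.27 tcp [509.1 234.9 238.6] psi 36.3 q [ 0.43  0.24 -0.19  1.14 -0.    1.37] w 0.449 F [1.  0.1 0.5]
(np.float64(507.1), np.float64(233.2), 220, 36.4) [0.0186, -0.0028, 0.0001, -0.0003, 0.0008, -0.0031]
rack c [523.8 244.3] dryer frame [20.  -0.9] size [167.1 151.8] ang 36.28 z 80.9 tilt xy [0.0014 0.004 ]
pad [(array([568.3, 315.2,  84.1]), 0.67)]
[88.85406292 18.02427904] [110.49870307  54.8788763 ] 0.09729883472575618
rack c [505.2 231. ] dryer frame [-2.9 -0.6] size [212.4 152.2] ang 36.31 z 79.4 tilt xy [0.0063 0.0056]
pad [(array([568.2, 317. ,  79.1]), 0.75)]
[89.16538431 18.01876226] [111.45040293  54.07748802] 0.097203857426715
rack c [486.3 248.8] dryer frame [-7.5 24.9] size [205.9 135.4] ang 61.18 z 80.0 tilt xy [0.0016 0.014 ]
pad [(array([571.2, 310.5,  77.7]), 0.86)]
[89.68773676 18.17279623] [111.55518163  54.35784762] 0.0972304238937447
```

View pics/wrist12.png

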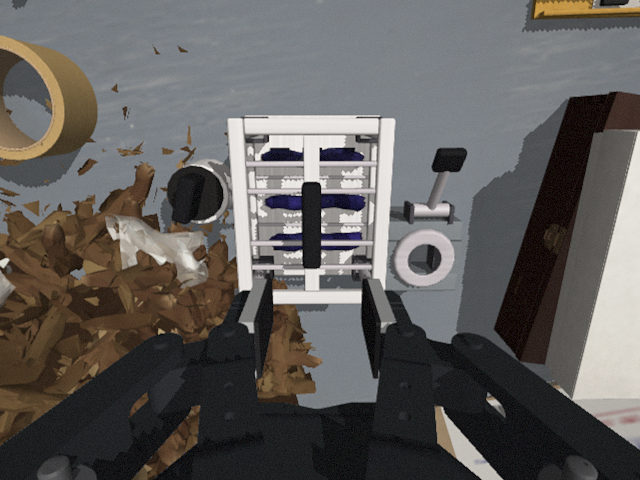

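```bash
python3 - <<'E'
from h import *
plan((*D(100,42),220,36.4),(*D(100,42),140,36.4))
for c in ["scene","top"]:
    s=bot.snapshot(c);P=cloud(s);q=dry(P); m=(q[:,1]>-20)&(q[:,1]<110)&(q[:,0]>115)&(q[:,0]<260)&(P[:,2]>.09); print(c,m.sum(),np.percentile(q[m,0],[0.5,2]),P[m,2].max())
E
```

```text
t 32.57 tcp [505.4 233.1 231.3] psi 36.3 q [ 0.43  0.24 -0.2   1.13 -0.    1.37] w 0.447 F [-0.4 -0.2 -0.5]
(np.float64(562.665786498236), np.float64(326.34742814931855), 220, 36.4) [0.0112, 0.1014, -0.0411, -0.0003, 0.0, 0.0006]
(np.float64(562.665786498236), np.float64(326.34742814931855), 140, 36.4) [0.08, 0.0, 0.0, -0.0, 0.0, 0.0]
scene 756 [221.600221   222.83625599] 0.10469881070767184
top 1104 [222.84264246 223.1583386 ] 0.10604347138083903
```

Call:
servo_tool(
  increments=[
    [[0.011,0.1014,-0.0411,0,0,0],[0.011,0.1014,-0.0411,0,0,0],[0.011,0.1014,-0.0411,0,0,0],[0.011,0.1014,-0.0411,0,0,0],[0.011,0.1014,-0.0411,0,0,0]],
  ],
  grip=1,
)

```text
time: 33.08
tcp_pos: [0.5626, 0.3271, 0.2187]
ee_rot: [-1.559, 1.567, -2.494]
ft_force: [-0.5, -0.4, 0.3]
gripper_width: 0.004
```

Call:
servo_tool(
  increments=[
    [[0.03,0,0,0,0,0],[0.06,0,0,0,0,0],[0.07,0,0,0,0,0],[0.07,0,0,0,0,0],[0.07,0,0,0,0,0]],
  ],
)

```text
time: 33.5
tcp_pos: [0.5619, 0.3261, 0.149]
ee_rot: [-1.564, 1.566, -2.5]
ft_force: [1.3, -0.3, 0.9]
gripper_width: 0.0
```

```bash
python3 - <<'E'
from h import *
plan((*D(100,42),130,36.4))
s=bot.snapshot("scene"); cv2.imwrite("pics/s13.png",cv2.resize(s["image"][150:310,290:450,::-1],None,fx=3.5,fy=3.5,interpolation=cv2.INTER_CUBIC))
s=bot.snapshot("wrist"); save(s,"w13")
E
```

```text
t 33.5 tcp [561.9 326.1 149. ] psi 36.4 q [ 0.53  0.47 -0.07  1.04 -0.    1.46] w 0.0 F [ 1.3 -0.3  0.9]
(np.float64(562.665786498236), np.float64(326.34742814931855), 130, 36.4) [0.019, 0.0009, 0.0003, -0.0001, 0.0, 0.0016]
```

View pics/s13.png

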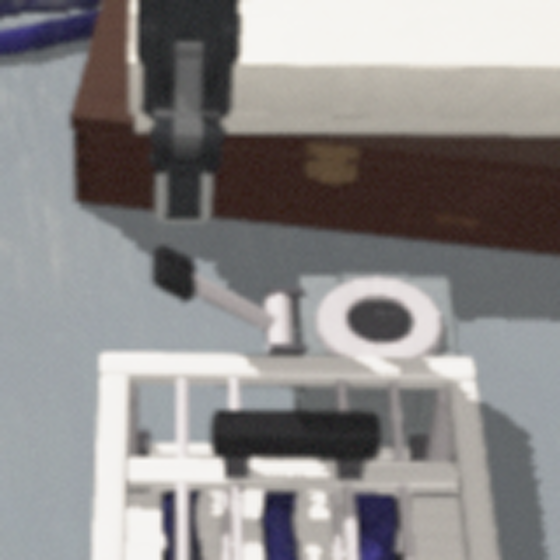

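Call:
servo_tool(
  increments=[
    [[0.012,0.0009,0,0,0,0.0016],[0.024,0.0009,0,0,0,0.0016],[0.024,0.0009,0,0,0,0.0016]],
  ],
)

```text
time: 33.85
tcp_pos: [0.5635, 0.3272, 0.1258]
ee_rot: [1.466, 1.568, 0.53]
ft_force: [-1.2, -0.6, 0.2]
gripper_width: 0.003
```

Call:
servo_tool(
  increments=[
    [[0.007,0,-0.004,0,0,0],[0.015,0,-0.0076,0,0,0],[0.023,0,-0.0103,0,0,0],[0.031,0,-0.012,0,0,0],[0.036,0,-0.0126,0,0,0]],
  ],
)

```text
time: 34.27
tcp_pos: [0.5555, 0.3376, 0.0886]
ee_rot: [1.298, 1.569, 0.363]
ft_force: [-0.8, 0.4, 1.2]
gripper_width: 0.001
```

```bash
python3 - <<'E'
from h import *
plan((*D(100,54.5),83,36.4),(*D(100,52.6),70,36.4))
st=bot.sense(); print("dryer frame",dry(np.array(st["tcp_pos"])[None]))
E
```

```text
t 34.27 tcp [555.5 337.6  88.6] psi 36.4 q [ 0.55  0.51 -0.15  0.91 -0.    1.48] w 0.001 F [-0.8  0.4  1.2]
(np.float64(555.2480504156897), np.float64(336.40860061626745), 83, 36.4) [0.0056, -0.0009, 0.0008, 0.0002, 0.0002, -0.0005]
(np.float64(556.3755463002368), np.float64(334.8793024012912), 70, 36.4) [0.013, 0.0, 0.0019, -0.0, 0.0, -0.0]
dryer frame [[100.93552528  55.28252132]]
```

Call:
servo_tool(
  increments=[
    [[0.006,0,0.0005,0,0,0],[0.012,0,0.0015,0,0,0],[0.018,0,0.0025,0,0,0],[0.018,0,0.0025,0,0,0]],
  ],
)

```text
time: 34.6
tcp_pos: [0.5566, 0.3348, 0.0689]
ee_rot: [-0.36, 1.57, -1.295]
ft_force: [-0.0, -0.2, -0.9]
gripper_width: 0.0
```

Call:
servo_tool(
  increments=[
    [[0.002,0,0,0,0,0],[0.004,0,0,0,0,0],[0.004,0,0,0,0,0]],
  ],
)

```text
time: 34.85
tcp_pos: [0.5571, 0.3342, 0.0654]
ee_rot: [-0.009, 1.569, -0.945]
ft_force: [-1.3, -1.5, 4.8]
gripper_width: -0.003
```

Call:
servo_tool(
  increments=[
    [[0.002,0,0,0,0,0],[0.002,0,0,0,0,0],[0.002,0,0,0,0,0]],
  ],
)

```text
time: 35.1
tcp_pos: [0.5573, 0.3342, 0.065]
ee_rot: [0.406, 1.568, -0.53]
ft_force: [-4.3, -1.3, 10.3]
gripper_width: 0.001
```

Call:
servo_tool(
  increments=[
    [[-0.03,0,-0.01,0,0,0],[-0.06,0,-0.01,0,0,0],[-0.1,0,-0.01,0,0,0],[-0.14,0,-0.01,0,0,0],[-0.17,0,-0.01,0,0,0]],
  ],
)

```text
time: 35.52
tcp_pos: [0.5516, 0.3424, 0.2385]
ee_rot: [0.84, 1.566, -0.096]
ft_force: [-0.2, 0.5, 0.8]
gripper_width: 0.001
```

Call:
servo_tool(
  increments=[
    [[-0.03,-0.1,-0.1,0,0,0],[-0.03,-0.1,-0.1,0,0,0],[-0.03,-0.1,-0.1,0,0,0],[-0.03,-0.1,-0.1,0,0,0],[-0.03,-0.1,-0.1,0,0,0]],
  ],
)

```text
time: 35.93
tcp_pos: [0.4085, 0.364, 0.2696]
ee_rot: [1.067, 1.566, 0.134]
ft_force: [0.0, 0.1, -0.4]
gripper_width: 0.001
```

```bash
python3 - <<'E'
from h import *
for c in ["scene","top"]:
    s=bot.snapshot(c);P=cloud(s);q=dry(P)
    m=(abs(q[:,0]-100)<12)&(q[:,1]>8)&(q[:,1]<70)&(P[:,2]>.02)&(P[:,2]<.11)
    d=q[m];z=P[m,2]*1000
    print(c,m.sum(),[(y,z[(abs(d[:,1]-y)<3)].max().round(1),np.median(z[(abs(d[:,1]-y)<3)]).round(1)) for y in (12,18,24,30,36,42,48,54,60) if (abs(d[:,1]-y)<3).any()])
    rackfit(P[(q[:,0]<66)],.072,.088)
    print("grip",rect(P,np.array([.417,.182]),.03,.07,.084)[0])
    print([(np.round(world(s,r["point"])*1000,1),round(r["confidence"],2)) for r in bot.search_frame(s,"lever_tip")[:2]])
    if c=="scene": cv2.imwrite("pics/s14.png",cv2.resize(s["image"][180:420,280:480,::-1],None,fx=2.5,fy=2.5,interpolation=cv2.INTER_CUBIC))
plan((450,400,250,36))
E
```

```text
scene 145 [(12, np.float64(55.7), np.float64(52.6)), (18, np.float64(53.5), np.float64(49.8)), (24, np.float64(51.1), np.float64(47.4)), (30, np.float64(47.3), np.float64(44.9)), (36, np.float64(46.1), np.float64(42.9)), (42, np.float64(44.9), np.float64(39.8)), (48, np.float64(42.0), np.float64(39.2)), (54, np.float64(36.4), np.float64(35.3)), (60, np.float64(36.0), np.float64(34.4))]
rack c [488.8 219. ] dryer frame [-23.1  -0.6] size [172.1 152.1] ang 36.36 z 79.4 tilt xy [0.0048 0.0042]
grip {'n': 329, 'c': array([416.9, 182.4]), 'long_short': array([38.4, 15. ]), 'long_axis_deg': -70.6, 'z': np.float64(74.8), 'zmax': np.float64(76.7)}
[(array([578.3, 305.9,  55.2]), 0.54)]
top 121 [(12, np.float64(55.0), np.float64(53.2)), (18, np.float64(52.6), np.float64(50.4)), (24, np.float64(51.1), np.float64(48.1)), (30, np.float64(48.8), np.float64(45.2)), (36, np.float64(44.5), np.float64(42.8)), (42, np.float64(43.5), np.float64(39.9)), (48, np.float64(41.7), np.float64(39.6))]
rack c [496.7 208.7] dryer frame [-22.9 -13.6] size [168.1 126.1] ang 36.1 z 80.0 tilt xy [ 0.009  -0.0017]
grip {'n': 184, 'c': array([417. , 182.2]), 'long_short': array([37.9, 14. ]), 'long_axis_deg': -71.2, 'z': np.float64(75.8), 'zmax': np.float64(78.5)}
[(array([578.5, 299.8,  56.2]), 0.47)]
t 36.13 tcp [412.4 363.5 267.6] psi 36.3 q [ 0.72  0.21 -0.15  1.2  -0.    1.66] w -0.002 F [-0.5 -0.2 -0.5]
(450, 400, 250, 36) [0.0178, 0.0519, -0.0072, 0.0018, 0.0011, -0.0011]
```

View pics/s14.png

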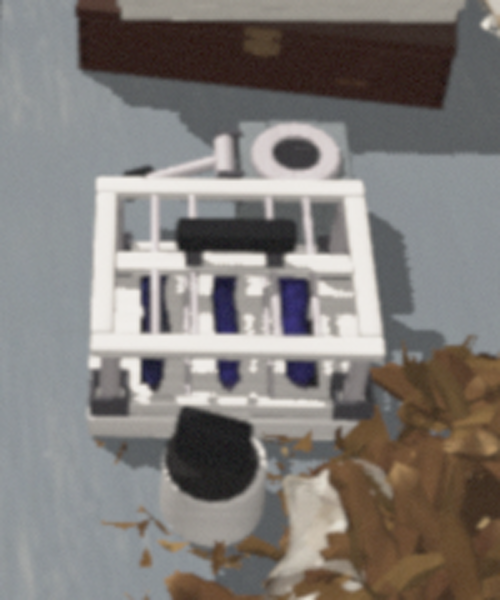

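```bash
python3 - <<'E'
from h import *
for c in ["scene","top"]:
    s=bot.snapshot(c);P=cloud(s);q=dry(P); rackfit(P[(abs(q[:,0])<67)],.074,.088)
print(bot.hand_in())
E
```

```text
rack c [507.6 233. ] dryer frame [ 0.2 -0.5] size [126.9 151.9] ang 36.35 z 79.6 tilt xy [0.0015 0.0013]
rack c [515.9 219.9] dryer frame [ -0.8 -15.9] size [123.9 121.9] ang 36.32 z 80.2 tilt xy [ 0.0012 -0.0043]
the job is handed in; nothing more can be done
None
```

The whole job is done and handed in at about 36 s of robot time, out of 208 s allowed. No verdict was reported, so the results below are my own last checks.

- **Stopper:** I twisted it by about 71°, pulled it out and stood it in the cup. It is about 3 mm off the cup's centre, with the grip top at 75–76 mm, so the flange sits on the rim.
- **Rolls:** all three loose rolls lie flat, one in each lane. Each was within about 2 mm of the middle in x, at y of about −38, 0 and +41 mm. That was measured before the rack went on; afterwards they are only seen through it.
- **Rack:** it is home in the four sockets. The scene camera puts it within 0.6 mm and 0.1° of the dryer's pose, with the frame top near 80 mm (81 expected) and a tilt of about 0.002 rad.
- **Lever:** its arm now slopes about 22° below level, which matches the stop at 23°. The pressing force rose to 10 N at the end.

**Disagreements:**
- The top camera saw only part of the rack, so its y position for the rack (−16 mm) is an effect of the arm hiding it. Its x, height and tilt agree with the scene camera.
- After the lever went down, the lever-tip network gave low-confidence points (about 0.5) that lie off the paddle. I went by the depth profile along the arm instead.

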